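# Grease the filter station and lock in its cartridges

## Task

Get the mill's coolant filter station ready: take the red-handled dauber, dip its tip well into the grease pot, then touch the tip down onto the spring plate inside the blue, then the green, then the yellow socket, and put the dauber back in its stand. Fit every cartridge that is on the bench into the socket of its own colour: push it fully down and give it a quarter-turn clockwise (seen from above) so that it locks and stays down. Also hang the orange splash guard astride the rail, leave it there at rest, and leave the other things on the bench where they are.

Things in the scene. Friction and masses are not known exactly. Their poses are not given: they have to be found in the camera images.
- blue_mid (a point): Blue cartridge, 78 mm tall, 0.15 kg: middle of its axis, 39 mm above the foot, z up. Heavy steel spigot dia 36 to 16.5 mm up, with two lugs along +x and -x on its lowest 6 mm (48 mm over both, 9 wide); white body dia 48 from 16.5 to 52; blue grip bar from 52 to 78, 44 long along x (in line with the lugs), 16 wide along y. Stands on its foot; half-turn symmetric. May be absent
- socket_blue (a point): Blue bayonet socket: centre of its mouth at the top of its coloured rim, 55 mm above the bench; outer dia 66, z up. Bore 39 mm; two lug slots 14 mm wide, out to 26 mm from the axis, along +x and -x (black marks on the deck). Rim 8 mm thick. Inside, 8.5 mm below the mouth, a sprung steel plate dia 28 that yields with 2 N, rising to 6 N at 16.5 mm below the mouth
- green_mid (a point): Green cartridge, 78 mm tall, 0.15 kg: middle of its axis, 39 mm above the foot, z up. Heavy steel spigot dia 36 to 16.5 mm up, with two lugs along +x and -x on its lowest 6 mm (48 mm over both, 9 wide); white body dia 48 from 16.5 to 52; green grip bar from 52 to 78, 44 long along x (in line with the lugs), 16 wide along y. Stands on its foot; half-turn symmetric. May be absent
- socket_green (a point): Green bayonet socket: centre of its mouth at the top of its coloured rim, 55 mm above the bench; outer dia 66, z up. Bore 39 mm; two lug slots 14 mm wide, out to 26 mm from the axis, along +x and -x (black marks on the deck). Rim 8 mm thick. Inside, 8.5 mm below the mouth, a sprung steel plate dia 28 that yields with 2 N, rising to 6 N at 16.5 mm below the mouth
- yellow_mid (a point): Yellow cartridge, 78 mm tall, 0.15 kg: middle of its axis, 39 mm above the foot, z up. Heavy steel spigot dia 36 to 16.5 mm up, with two lugs along +x and -x on its lowest 6 mm (48 mm over both, 9 wide); white body dia 48 from 16.5 to 52; yellow grip bar from 52 to 78, 44 long along x (in line with the lugs), 16 wide along y. Stands on its foot; half-turn symmetric. May be absent
- socket_yellow (a point): Yellow bayonet socket: centre of its mouth at the top of its coloured rim, 55 mm above the bench; outer dia 66, z up. Bore 39 mm; two lug slots 14 mm wide, out to 26 mm from the axis, along +x and -x (black marks on the deck). Rim 8 mm thick. Inside, 8.5 mm below the mouth, a sprung steel plate dia 28 that yields with 2 N, rising to 6 N at 16.5 mm below the mouth
- station_mid (a point): Filter station (fixed), white, 115 x 290 mm: centre of its deck, 35 mm up. Sockets 90 mm apart along y: blue at +y, green, yellow. Cartridge x goes in along socket x; pushed till its shoulder meets the rim its middle is 22.5 mm above the mouth; it turns only clockwise from above, stop 5 degrees past the quarter; let go it rises to 25 mm, locked. Not locked it stands at about 30 mm
- dauber_grip (a point): Dauber, 60 g: centre of its red handle, 16 mm square and 55 mm tall (sides along x and y), z up the tool. Below it a black collar dia 34, 5 mm thick (underside 32.5 mm below this point), then an 8 mm steel rod with a yellow ball tip dia 14
- dauber_tip (a point): Lowest point of the dauber's ball tip, 107.5 mm below the handle's centre along the tool axis
- stand_top (a point): Dauber stand (fixed): centre of the 22 mm square hole in its top plate, at the plate's upper face, 90 mm above the bench; plate 46 mm square, 70 mm square foot. The dauber hangs upright in the hole by its collar; lift it straight up, put it back straight down. When hung its handle centre is 32.5 mm above this point
- pot_rim (a point): Grease pot, white, loose, 0.3 kg: centre of its mouth, 64 mm in diameter outside, 4 mm wall, 45 mm tall, about 39 mm deep at the middle, slightly narrower at the bottom
- guard_mid (a point): Orange splash guard, a rigid saddle like an upside-down U, 60 mm tall, 30 mm thick along x, 70 mm long along y: centre point (30 mm above its lower edges), z up. Two 4 mm legs 22 mm apart inside, joined by a 4 mm top; at their lower edges 4 mm thick flanges stick out to 66 mm over all in x. 90 g. Starts standing on its legs on the bench; take it across x near its top
- rail_mid (a point): Hanging rail (fixed): middle of the horizontal bar, 12 mm in diameter, 180 mm long along y between two end posts, z up. With the guard hung astride it, legs either side and its y along the bar's y, the guard's centre is 20 mm below this point
- lotion: White bottle, 40 mm in diameter, 90 mm tall; leave alone (origin under its foot)
- jar: Amber jar, 48 mm in diameter, 50 mm tall; leave alone
- carton: Small cardboard box 70 x 50 x 35 mm; leave alone
- block: White ceramic milling block 18 x 24 x 18 mm with a steel stub; leave alone
- driver: Screwdriver lying on the bench, 160 mm long; leave alone

How it is judged:
By the outcome, as a careful person would: the job done as asked, in the order asked, and still so for the second after the job is handed in, with the robot touching nothing.
Of cart_blue, cart_green, cart_yellow only 2 to 3 are there at a start; the rules pass over those that are not, and their reading is None.
At some moment in a run one of cart_blue, cart_green, cart_yellow, guard, pot may be knocked a few centimetres aside while the robot is not near it.
It also fails if it takes over 210 s, if anything falls off the work surface, if the arm or the gripper's body presses on something with over 40 N, if the wrist force passes 120 N, or if a joint passes its speed limit or range.

## Robot

A 6-joint arm with a two-finger parallel gripper is mounted at the origin on the work surface. World frame = base frame: x ahead of the robot, y to its left, z up, the work surface at z = 0. Lengths are in m, angles in rad, forces in N, time in s.
With the tool pointing down it reaches from about 0.425 to 0.95 m from the base axis. Payload 3.5 kg.
Tool frame: the origin (TCP) lies at the very end of the fingers, on their centre line; the grasp point (between the pads) lies 19 mm behind it; z points along the fingers, y is the direction in which the jaws open and shut (so a half turn about z gives the same grasp; the last joint's range is limited). The gripper opens to 85 mm and grips with 20 to 120 N. Pads are 22 mm wide; open, the fingers measure 114 mm over their backs; the gripper's body (76 mm by 85 mm) begins 54 mm behind the grasp point. The pads swing forward as they close: fully open they stand 13 mm farther back than shut.
Start: joints at [0.98, 0.286, 1.577, -0, 1.279, -0.15], TCP at [0.288, 0.61, 0.231] pointing down, gripper open.
Joint ranges: [-2.77, 2.77], [-0.9, 2.22], [0.21, 2.48], [-1.53, 4.67], [0.24, 2.81], [-2.84, 2.84]. Speed limits (rad/s): [2.79, 2.79, 3.14, 3.14, 3.14, 3.14].

## Interface

Orientations are given as a unit quaternion [x, y, z, w].
In Python, from plant import get_state, read_camera, sign_off gives the robot as it stands.
- The arm moves only by the tool step_arm, never from a script. Its argument "targets" is a list that holds one entry, the list of rows, each a list of 5 numbers: the opening, from 0 (shut) to 1 (fully open), then the shift along the tool's x, y, z each as a share of 4 cm, from -1 to 1, then the turn about the tool's z as a share of 5 degrees, from -1 to 1. A call has 1 to 10 rows; each row shifts and turns the commanded pose from where the row before left it, along the tool's axes as they then stand; what a row does not reach is not made up. A row lasts 1/12 s, in which the tool goes at most 41.7 mm and 7.16 degrees, less where a joint would pass 70% of its speed; a pose out of reach is approached as far as the arm can. A call with a number of a shift or a turn outside -1 to 1 is refused whole. A call with a gripper value outside its range is refused whole. The fingers move at their own pace and stop on an object; "squeeze" is the grip in N (left out, the last holds). Time passes only in rows, so rows that do not move let the fingers close. It gives the time, the measured TCP pose, the force and the opening at its end, in the units of the state.
- get_state(): the state, without advancing time (a new reading comes with each control period).
- read_camera(name): name is "scene" or "top" or "wrist"; returns a dict with "pixels" (420x560x3 uint8, red, green, blue), "range_z" (420x560 float32, m along the optical axis (not along the pixel's ray), 0 where there is no reading), "mtx" (3x3 intrinsics, pixels), "k1" (the pictures are not rectified: a ray, as slopes to the right and down, at radius r is drawn at 1 + k1 r^2 times it, then the intrinsics apply), "rvec" (rotation vector, rad) and "tvec" (3), from world to camera coordinates, as OpenCV has them. Camera axes: x right, y down, z forward; pixel columns grow to the right and rows downward; lengths in m; the calibration is good to about 2 mm. A picture is of the moment at which its call begins.
- sign_off(): hands the job in, once; it reports no verdict.
The state is a dict: "time": time; "qpos": joint angles; "dq": joint speeds; "joint_efforts": joint torques, N m; "eef_pos": TCP position; "tcp_rot": TCP orientation; "contact_force": force on the tool from outside, world axes, zero at the start; "wrist_torque": the same for the moment, N m; "opening": opening from 0.0 (shut) to 1.0 (fully open).
Only numpy, scipy, OpenCV 4.12 (cv2) and the standard library are available. Lean on these libraries where they do the work, as an engineer would, in place of code of your own. Each camera call takes 0.05 s, during which the arm holds its last target.

## Working session

There is one attempt and no reset: what is moved stays moved. The work goes in short steps, Python scripts to look and compute and a tool call to move; the robot and the scene stay as the last step left them, time stands still between calls to the robot, and variables do not carry over. Pictures are saved under pics/ and viewed, and the job is handed in when it is done.

Besides the shell and the picture viewer there is one more tool, called after "Emit:" as name(argument=value, ...) on one line, values as JSON. step_arm: Moves the arm, as the interface text tells. Shift numbers are shares of 4 cm and turn numbers shares of 5 degrees, none past 1 either way. Its arguments: {"type":"object","properties":{"targets":{"type":"array"},"squeeze":{"type":"number"}},"required":["targets"]}

```bash
ls; mkdir -p pics; cat > h.py <<'E'
import numpy as np, cv2
from plant import get_state, read_camera
def shot(name,fn=None):
    c=read_camera(name)
    if fn: cv2.imwrite('pics/'+fn,c['pixels'][...,::-1])
    return c
def grid(c):
    """world xyz of every pixel"""
    h,w=c['range_z'].shape
    u,v=np.meshgrid(np.arange(w),np.arange(h))
    p=np.stack([u,v],-1).reshape(-1,1,2).astype(float)
    n=cv2.undistortPoints(p,np.array(c['mtx']),np.array([c['k1'],0,0,0,0.])).reshape(h,w,2)
    z=c['range_z'][...,None]
    P=np.concatenate([n*z,z],-1)
    R=cv2.Rodrigues(np.array(c['rvec'],float))[0]
    W=(P-np.array(c['tvec']).reshape(3))@R
    W[c['range_z']<=0]=np.nan
    return W
E
python3 - <<'E'
from h import *
s=get_state();print(s)
for n in ['scene','top','wrist']:
    c=shot(n,n+'0.png'); print(n,c['mtx'],c['k1'],c['rvec'],c['tvec'])
E
```

```text
pics
{'time': 0.0, 'qpos': array([ 9.80015019e-01,  2.87185883e-01,  1.57818417e+00,  2.83607447e-05,
        1.27858058e+00, -1.50023469e-01]), 'dq': array([ 0.00062618,  0.00076931,  0.0013626 , -0.00093996,  0.00160154,
       -0.00044209]), 'joint_efforts': array([ 2.19446069e-04, -4.05998719e+01, -2.92616343e+01, -1.56220462e-04,
        5.93859804e-03,  5.33578216e-06]), 'eef_pos': array([0.28758459, 0.60994843, 0.22992981]), 'tcp_rot': array([ 2.18603244e-01,  9.75813113e-01, -1.09411918e-03, -4.39437074e-04]), 'contact_force': array([ 0.79085574, -0.59203791, -1.17351225]), 'wrist_torque': array([-0.0001496 , -0.0208518 , -0.02341724]), 'opening': 1.002589478248125}
scene [[508.39223897   0.         280.26028203]
 [  0.         508.39223897 215.0855837 ]
 [  0.           0.           1.        ]] -0.04669931062466833 [ 1.32472386  1.94683979 -1.06310305] [ 0.20189713 -0.15821347  1.5286231 ]
top [[513.54312305   0.         274.17784255]
 [  0.         513.54312305 208.01703744]
 [  0.           0.           1.        ]] -0.1894868833620262 [ 2.15133576 -2.11762685  0.16806989] [-0.01894871  0.54499362  1.19414839]
wrist [[316.33876641   0.         277.74466178]
 [  0.         316.33876641 206.33942197]
 [  0.           0.           1.        ]] 0.006155589280066969 [-2.41222194 -1.53063624 -0.24626312] [-0.67314422 -0.04272841  0.38098621]
```

View pics/scene0.png

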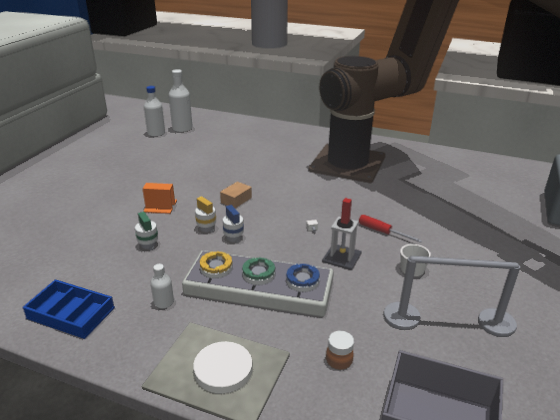

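View pics/top0.png

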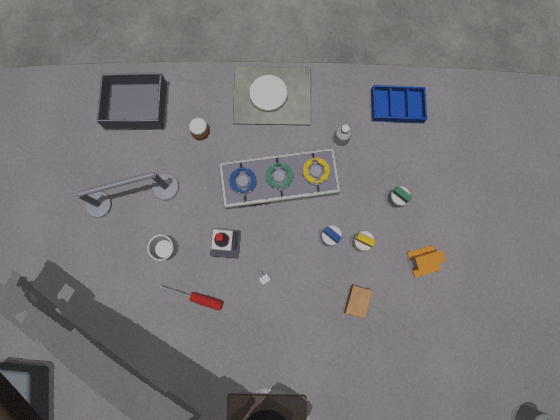

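View pics/wrist0.png

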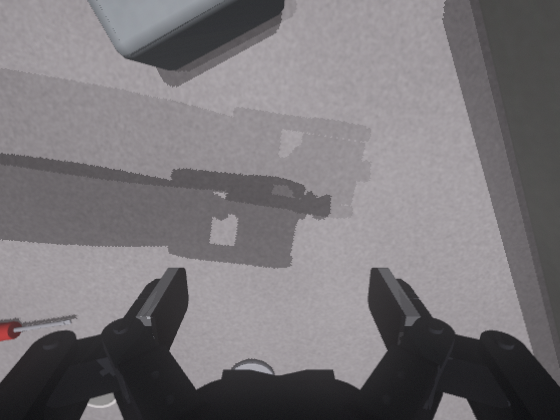

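```bash
cat > m.py <<'E'
from h import *
c=shot('top'); W=grid(c); im=c['pixels']; hsv=cv2.cvtColor(im,cv2.COLOR_RGB2HSV).astype(int)
H,S,V=hsv[...,0],hsv[...,1],hsv[...,2]
X,Y,Z=W[...,0],W[...,1],W[...,2]
def comp(mask,nm,mn=15):
    n,l,st,ce=cv2.connectedComponentsWithStats(mask.astype(np.uint8))
    for i in range(1,n):
        if st[i,4]<mn: continue
        q=W[l==i]; xy=(q[:,:2]*1000).astype(np.float32)
        r=cv2.minAreaRect(xy)
        print(nm,'px',ce[i].round(),'n',st[i,4],'mean',q.mean(0).round(4),'zmed/max',np.median(q[:,2]).round(4),q[:,2].max().round(4),'rect c',np.round(r[0],1),'size',np.round(r[1],1),'ang',round(r[2],1))
if __name__=='__main__':
    sat=(S>120)&(V>50)
    comp(sat&(H>100)&(H<125)&(Z>.02),'blue')
    comp(sat&(H>60)&(H<95)&(Z>.02),'green')
    comp(sat&(H>20)&(H<35)&(Z>.02),'yellow')
    comp(sat&(H>5)&(H<18)&(Z>.01),'orange')
    comp((S>120)&((H<5)|(H>172))&(Z>.08),'red')
    comp((Z>.03)&(Z<.07)&(V>90)&(S<60),'white')
    comp((Z>.07)&(X>.4)&(X<.85)&(S<80)&(V<190),'high')
E
python3 m.py
```

```text
blue px [399. 103.] n 559 mean [ 0.8281 -0.3272  0.0274] zmed/max 0.0277 0.0366 rect c [ 829.3 -328.2] size [140.8  92.6] ang 89.7
blue px [242. 180.] n 254 mean [0.6118 0.0684 0.0549] zmed/max 0.0552 0.0621 rect c [611.4  68.3] size [62.2 60.9] ang 52.5
blue px [332. 234.] n 112 mean [ 0.4803 -0.1464  0.0772] zmed/max 0.0778 0.0829 rect c [ 480.1 -147.2] size [42.2 13.7] ang 50.5
yellow px [316. 170.] n 290 mean [ 0.6388 -0.1095  0.0536] zmed/max 0.0546 0.0628 rect c [ 640.6 -109.7] size [61.7 66.2] ang 85.1
yellow px [365. 240.] n 124 mean [ 0.4682 -0.2247  0.0771] zmed/max 0.0778 0.0826 rect c [ 468.9 -225.2] size [43.8 14.4] ang 65.4
orange px [201. 135.] n 43 mean [0.7334 0.178  0.0213] zmed/max 0.0214 0.0275 rect c [735.6 178. ] size [16.  40.2] ang 23.9
orange px [433. 258.] n 224 mean [ 0.4275 -0.3921  0.0597] zmed/max 0.06 0.0678 rect c [ 426.6 -390.9] size [28.4 57.8] ang 16.5
orange px [417. 266.] n 19 mean [ 0.4088 -0.3536  0.0531] zmed/max 0.0584 0.0622 rect c [ 411.1 -353.9] size [19.7  5. ] ang 15.5
red px [219. 238.] n 61 mean [0.4611 0.109  0.1448] zmed/max 0.1494 0.
[... 1755 characters left out ...]
716] zmed/max 0.0713 0.0735 rect c [835.7 282.8] size [28.2  5.2] ang 1.3
high px [137. 120.] n 24 mean [0.7575 0.3343 0.0717] zmed/max 0.0715 0.075 rect c [757.  334.3] size [ 5.2 39.2] ang 0.5
high px [345. 129.] n 71 mean [ 0.7336 -0.1769  0.0874] zmed/max 0.0896 0.0972 rect c [ 734.4 -177. ] size [18.6 19.5] ang 42.5
high px [117. 185.] n 589 mean [0.5781 0.351  0.1352] zmed/max 0.1433 0.1511 rect c [579.4 354.2] size [ 18.7 197.7] ang 15.3
high px [403. 197.] n 28 mean [ 0.5725 -0.3181  0.0761] zmed/max 0.0758 0.0814 rect c [ 579.3 -317. ] size [44.2 17.2] ang 52.3
high px [222. 239.] n 330 mean [0.4623 0.1075 0.0921] zmed/max 0.0909 0.1503 rect c [463.4 109.4] size [46.9 46.1] ang 85.1
```

```bash
cat >> h.py <<'E'
from scipy.spatial.transform import Rotation as Ro
def tool():
    s=get_state(); R=Ro.from_quat(s['tcp_rot']).as_matrix()
    return s,R,np.degrees(np.arctan2(R[1,1],R[0,1]))
def go(p,yaw=None,n=None,start=None,vmax=.9):
    """print equal rows to reach p with tool-y at angle yaw (mod 180 by nearest, q6 kept)"""
    s,R,ty=tool()
    p0=np.array(s['eef_pos']) if start is None else np.array(start)
    d=np.array(p)-p0
    dy=0 if yaw is None else (yaw-ty+180)%360-180
    turn=-dy/5.0
    k=max(np.linalg.norm(d)/.04/vmax,abs(turn)/vmax,1)
    n=n or int(np.ceil(k))
    t=turn/n; M=np.zeros((3,3)); A=R.copy()
    for i in range(n):
        M+=A; A=A@Ro.from_euler('z',5*t,degrees=True).as_matrix()
    sh=np.linalg.solve(M,d)/.04
    print('toolY %.2f -> d %s dyaw %.2f: %d rows x'%(ty,(d*1000).round(1),dy,n),np.round([*sh,t],3).tolist(),'q1,q6 deg',np.degrees(s['qpos'][[0,5]]).round(1))
E
python3 - <<'E'
from h import *
import m
W,Z,S,H=m.W,m.Z,m.S,m.H
k=(S>120)&((H<5)|(H>172))&(Z>.146)&(m.X<.6);m.comp(k,'redtop',5)
k=(Z>.087)&(Z<.094)&(m.X<.6)&(m.X>.4)&(abs(m.Y-.11)<.05);m.comp(k,'plate',5)
k=(Z>.13)&(m.X>.5)&(m.X<.7)&(m.Y>.2);m.comp(k,'rail',5)
c=read_camera('wrist');s,R,ty=tool();Rc=cv2.Rodrigues(np.array(c['rvec']))[0]
cp=-Rc.T@np.array(c['tvec']);print('cam in tool',R.T@(cp-s['eef_pos']));print(R.T@Rc.T)
go([.4630,.1095,.23],90-4.9)
go([.4630,.1095,.23],-4.9)
E
```

```text
redtop px [219. 237.] n 47 mean [0.4625 0.1089 0.1505] zmed/max 0.1504 0.1561 rect c [463.5 108.9] size [15.1 15.3] ang 80.0
plate px [222. 239.] n 219 mean [0.4626 0.1084 0.0905] zmed/max 0.0904 0.094 rect c [463.4 109.3] size [46.7 45.9] ang 85.7
rail px [116. 184.] n 472 mean [0.579  0.3504 0.144 ] zmed/max 0.1445 0.1516 rect c [579.2 354.1] size [ 18.1 195.2] ang 15.2
cam in tool [ 0.0807581  -0.00062527 -0.1426812 ]
[[ 4.43827335e-04 -9.48101894e-01 -3.17966353e-01]
 [ 9.99999466e-01  7.17505500e-04 -7.43604547e-04]
 [ 9.33155486e-04 -3.17965853e-01  9.48101706e-01]]
toolY 64.74 -> d [ 175.1 -500.8   -0.9] dyaw 20.36: 15 rows x [-0.51, -0.728, 0.002, -0.271] q1,q6 deg [56.1 -8.6]
toolY 64.74 -> d [ 175.1 -500.8   -0.9] dyaw -69.64: 16 rows x [-0.86, -0.196, 0.002, 0.871] q1,q6 deg [56.1 -8.6]
```

Emit:
step_arm(targets=[[[1,-0.51,-0.728,0,-0.271],[1,-0.51,-0.728,0,-0.271],[1,-0.51,-0.728,0,-0.271],[1,-0.51,-0.728,0,-0.271],[1,-0.51,-0.728,0,-0.271],[1,-0.51,-0.728,0,-0.271],[1,-0.51,-0.728,0,-0.271],[1,-0.51,-0.728,0,-0.271],[1,-0.51,-0.728,0,-0.271],[1,-0.51,-0.728,0,-0.271]]], squeeze=40)

```text
time: 1.13
eef_pos: [0.3849, 0.2677, 0.2315]
tcp_rot: [0.101, 0.995, 0.0, 0.0]
contact_force: [1.6, -0.2, -0.3]
opening: 0.998
```

Emit:
step_arm(targets=[[[0.6,-0.51,-0.728,0,-0.271],[0.6,-0.51,-0.728,0,-0.271],[0.6,-0.51,-0.728,0,-0.271],[0.6,-0.51,-0.728,0,-0.271],[0.6,-0.51,-0.728,0,-0.271],[0.6,0,0,0,0],[0.6,0,0,0,0],[0.6,0,0,0,0]]])

```text
time: 1.8
eef_pos: [0.4625, 0.1098, 0.2312]
tcp_rot: [0.043, 0.999, 0.0, -0.0]
contact_force: [-0.5, 0.1, -0.3]
opening: 0.597
```

```bash
python3 - <<'E'
from h import *
c=shot('wrist','w1.png');W=grid(c);s,R,ty=tool();print(s['eef_pos'],ty)
im=cv2.cvtColor(c['pixels'],cv2.COLOR_RGB2HSV).astype(int)
Z=W[...,2]
k=(im[...,1]>120)&((im[...,0]<5)|(im[...,0]>172))&(Z>.146)
q=W[k];print(len(q),q.mean(0),cv2.minAreaRect((q[:,:2]*1000).astype(np.float32)))
k=(abs(Z-.09)<.003)&(abs(W[...,0]-.463)<.04)&(abs(W[...,1]-.109)<.04)
q=W[k];print(len(q),q.mean(0),cv2.minAreaRect((q[:,:2]*1000).astype(np.float32)))
E
```

```text
[0.46231608 0.11030554 0.23119737] 85.10207185431406
380 [0.46133186 0.10820584 0.15006516] ((461.8046875, 107.98095703125), (14.277137756347656, 14.973299980163574), 85.8579330444336)
1223 [0.45818403 0.10838984 0.09030932] ((462.6048889160156, 107.69964599609375), (45.926551818847656, 46.5859375), 86.1836929321289)
```

View pics/w1.png

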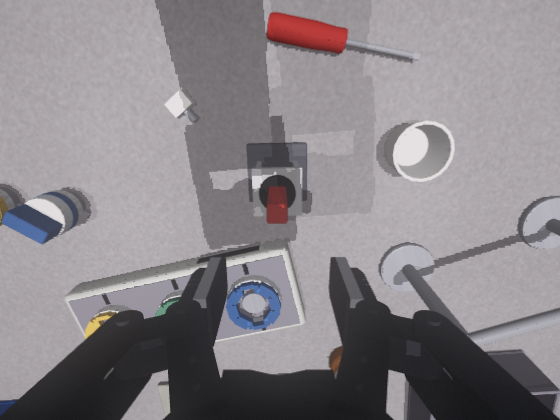

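```bash
python3 - <<'E'
from h import *
go([.4625,.1085,.108],85.8,n=5)
E
```

```text
toolY 85.10 -> d [   0.2   -1.8 -123.2] dyaw 0.70: 5 rows x [-0.002, -0.009, 0.616, -0.028] q1,q6 deg [  1.2 -84. ]
```

Emit:
step_arm(targets=[[[0.6,0,-0.01,0.616,-0.028],[0.6,0,-0.01,0.616,-0.028],[0.6,0,-0.01,0.616,-0.028],[0.6,0,-0.01,0.616,-0.028],[0.6,0,-0.01,0.616,-0.028],[0.1,0,0,0,0],[0.1,0,0,0,0],[0.1,0,0,0,0],[0.1,0,0,0,0],[0.1,0,0,0,0]]], squeeze=40)

```text
time: 2.68
eef_pos: [0.4638, 0.1079, 0.11]
tcp_rot: [0.037, 0.999, 0.0, 0.002]
contact_force: [0.3, 0.0, -1.3]
opening: 0.181
```

Emit:
step_arm(targets=[[[0.0,0,0,0,0],[0.0,0,0,0,0],[0.0,0,0,0,0],[0.0,0,0,0,0]]])

```text
time: 3.02
eef_pos: [0.4635, 0.1077, 0.1094]
tcp_rot: [0.037, 0.999, 0.0, 0.001]
contact_force: [-1.9, 1.5, 6.4]
opening: 0.18
```

Emit:
step_arm(targets=[[[0.0,0,0,-0.5,0],[0,0,0,-0.5,0],[0,0,0,-0.5,0],[0,0,0,-0.5,0],[0,0,0,-0.5,0],[0,0,0,-0.5,0],[0,0,0,-0.5,0],[0,0,0,0,0],[0,0,0,0,0]]])

```text
time: 3.77
eef_pos: [0.4631, 0.1075, 0.2486]
tcp_rot: [0.037, 0.999, -0.0, 0.001]
contact_force: [0.6, 0.3, -1.4]
opening: 0.182
```

```bash
python3 - <<'E'
from h import *
import m
W=m.W;m.comp((m.Z>.03)&(m.Z<.055)&(m.V>90)&(m.S<60)&(m.X<.5)&(m.Y>.15),'pot')
c=shot('wrist','w2.png');W=grid(c);s,R,ty=tool();print(s['eef_pos'],ty,s['contact_force'])
Z=W[...,2]
k=(abs(Z-.045)<.003)&(np.hypot(W[...,0]-.446,W[...,1]-.264)<.06)
q=W[k];print(len(q),cv2.minAreaRect((q[:,:2]*1000).astype(np.float32)))
c=shot('scene','s2.png')
E
```

```text
pot px [172. 248.] n 25 mean [0.4434 0.2337 0.0448] zmed/max 0.0449 0.0518 rect c [443.9 234. ] size [ 6.7 29.2] ang 88.1
[0.46173641 0.10748985 0.24620601] 85.76407659526834 [ 0.33466323  0.27680436 -0.6143975 ]
747 ((445.2364196777344, 261.1776123046875), (62.334476470947266, 63.429664611816406), 9.669840812683105)
```

View pics/w2.png

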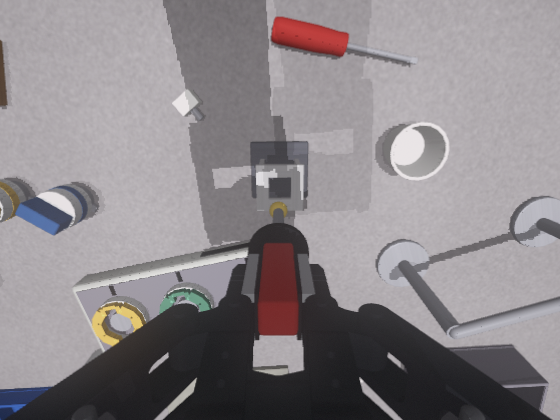

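View pics/s2.png

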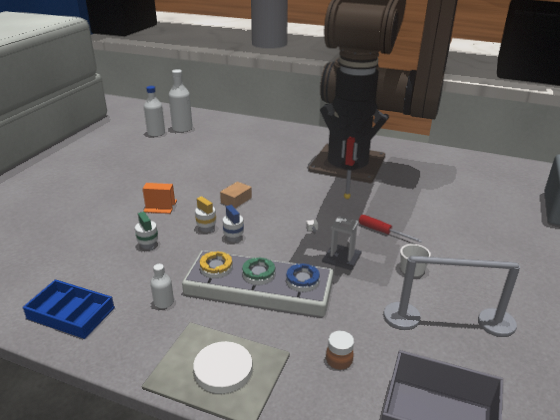

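```bash
cat >> h.py <<'E'
def ball():
    c=read_camera('wrist');W=grid(c);s,R,ty=tool()
    im=cv2.cvtColor(c['pixels'],cv2.COLOR_RGB2HSV).astype(int)
    k=(im[...,1]>100)&(im[...,0]>15)&(im[...,0]<35)&(im[...,2]>60)
    k[:150]=0;k[:,:250]=0;k[:,310:]=0;k[240:]=0
    q=W[k]; T=(q-s['eef_pos'])@R
    print('ball n',len(q),'tool min/max',T.min(0).round(4),T.max(0).round(4),'world',q.mean(0).round(4))
E
python3 - <<'E'
from h import *
ball()
go([.452,.262,.247],85.8)
E
```

```text
ball n 124 tool min/max [-0.0024 -0.0069  0.081 ] [0.0078 0.0053 0.0881] world [0.457  0.1071 0.1624]
toolY 85.76 -> d [ -9.6 154.5   1.1] dyaw 0.04: 5 rows x [0.105, 0.767, -0.005, -0.001] q1,q6 deg [  0.8 -84.9]
```

```bash
python3 - <<'E'
from h import *
go([.4455,.2625,.247],85.8)
go([.4455,.2625,.108],85.8,start=[.4455,.2625,.247],n=6)
E
```

```text
toolY 85.76 -> d [-16.1 155.    1.1] dyaw 0.04: 5 rows x [0.137, 0.767, -0.005, -0.001] q1,q6 deg [  0.8 -84.9]
toolY 85.76 -> d [   0.    0. -139.] dyaw 0.04: 6 rows x [-0.002, 0.0, 0.579, -0.001] q1,q6 deg [  0.8 -84.9]
```

Emit:
step_arm(targets=[[[0.0,0.137,0.767,0,0],[0,0.137,0.767,0,0],[0,0.137,0.767,0,0],[0,0.137,0.767,0,0],[0,0.137,0.767,0,0],[0,0,0,0,0],[0,0,0,0,0],[0,0,0,0,0]]])

```text
time: 4.63
eef_pos: [0.4461, 0.2623, 0.2468]
tcp_rot: [0.037, 0.999, -0.001, -0.001]
contact_force: [0.2, -0.6, 0.1]
opening: 0.186
```

```bash
python3 - <<'E'
from h import *
c=shot('wrist','w3.png');W=grid(c);s,R,ty=tool();print(s['eef_pos'],ty,s['contact_force'])
Z=W[...,2]
k=(abs(Z-.045)<.003)&(np.hypot(W[...,0]-.446,W[...,1]-.264)<.06)
q=W[k];print(len(q),cv2.minAreaRect((q[:,:2]*1000).astype(np.float32)))
E
```

```text
[0.44639171 0.26187864 0.24709826] 85.74255764613416 [ 0.39903303  0.78534584 -0.17392098]
625 ((445.44561767578125, 261.22808837890625), (62.25703048706055, 62.267425537109375), 41.264320373535156)
```

View pics/w3.png

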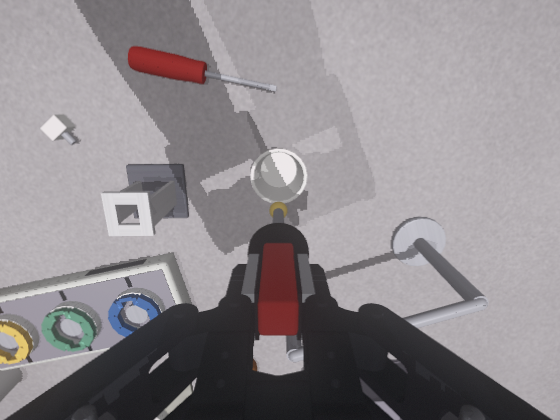

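Emit:
step_arm(targets=[[[0,0,0,0.58,0],[0,0,0,0.58,0],[0,0,0,0.58,0],[0,0,0,0.58,0],[0,0,0,0.58,0],[0,0,0,0.58,0],[0,0,0,0,0],[0,0,0,0,0],[0,0,0,0,0]]])

```text
time: 5.43
eef_pos: [0.4477, 0.2622, 0.1102]
tcp_rot: [0.038, 0.999, 0.0, 0.001]
contact_force: [0.3, -0.1, -0.2]
opening: 0.18
```

Emit:
step_arm(targets=[[[0,0,0,0.12,0],[0,0,0,0,0],[0,0,0,0,0],[0,0,0,0,0],[0,0,0,0,0]]])

```text
time: 5.85
eef_pos: [0.4469, 0.2627, 0.1047]
tcp_rot: [0.037, 0.999, 0.0, 0.0]
contact_force: [0.4, 0.4, -1.0]
opening: 0.18
```

Emit:
step_arm(targets=[[[0,0,0,-0.61,0],[0,0,0,-0.61,0],[0,0,0,-0.61,0],[0,0,0,-0.61,0],[0,0,0,-0.61,0],[0,0,0,-0.61,0],[0,0,0,0,0],[0,0,0,0,0]]])

```text
time: 6.52
eef_pos: [0.4474, 0.263, 0.2523]
tcp_rot: [0.037, 0.999, 0.001, 0.002]
contact_force: [-0.2, 0.0, -1.3]
opening: 0.177
```

```bash
cat > st.py <<'E'
from h import *
from scipy.optimize import least_squares
# socket estimation: ring pts (colour, z .05-.06) circle fits constrained
def sockets(c,verbose=True):
    W=grid(c);im=cv2.cvtColor(c['pixels'],cv2.COLOR_RGB2HSV).astype(int)
    H,S,V=im[...,0],im[...,1],im[...,2];X,Y,Z=[W[...,i] for i in range(3)]
    near=(abs(Z-.055)<.004)&(abs(X-.626)<.1)&(abs(Y+.02)<.18)
    sat=(S>90)&(V>50)&near
    out={}
    for nm,k in [('b',(H>100)&(H<125)),('g',(H>60)&(H<95)),('y',(H>18)&(H<35))]:
        q=W[sat&k][:,:2]
        if len(q)<40: continue
        q=q-0
        f=lambda p:np.maximum(np.hypot(*(q-p).T)-.033,0)+np.maximum(.0195-np.hypot(*(q-p).T),0)
        p0=np.median(q,0)
        r=least_squares(f,(q.min(0)+q.max(0))/2,loss='soft_l1',f_scale=.001)
        out[nm]=r.x
        if verbose: print(nm,len(q),r.x.round(4),'minmax mid',((q.min(0)+q.max(0))/2).round(4),'ext',np.ptp(q,axis=0).round(4))
    return out
def line(o):
    P=[];Q=[]
    off={'b':.09,'g':0,'y':-.09}
    f=lambda v:np.concatenate([o[k]-(v[:2]+off[k]*np.array([-np.sin(v[2]),np.cos(v[2])])) for k in o])
    r=least_squares(f,[.626,-.02,.15]);v=r.x
    print('green c',v[:2].round(4),'ang',np.degrees(v[2]).round(2),'res mm',(r.fun*1000).round(1))
    for k in off: print(k,(v[:2]+off[k]*np.array([-np.sin(v[2]),np.cos(v[2])])).round(4))
    return v
if __name__=='__main__':
    for n in ['top','wrist']:
        o=sockets(shot(n,'st_%s.png'%n)); 
        if len(o)>1: line(o)
E
python3 st.py; python3 -c "
from h import *
s,R,ty=tool();print(s['eef_pos'],ty)"
```

```text
b 252 [0.6111 0.0675] minmax mid [0.6111 0.0675] ext [0.0611 0.0613]
g 185 [ 0.6244 -0.0207] minmax mid [ 0.6244 -0.0207] ext [0.0605 0.0583]
y 254 [ 0.6381 -0.1103] minmax mid [ 0.6384 -0.1104] ext [0.0603 0.0636]
green c [ 0.6245 -0.0212] ang 8.63 res mm [ 0.1 -0.4 -0.1  0.5  0.1 -0.1]
b [0.611  0.0678]
g [ 0.6245 -0.0212]
y [ 0.638  -0.1102]
b 749 [0.6114 0.0665] minmax mid [0.6102 0.0666] ext [0.0592 0.0643]
y 677 [ 0.638  -0.1112] minmax mid [ 0.6381 -0.1024] ext [0.0644 0.048 ]
green c [ 0.6247 -0.0223] ang 8.48 res mm [ 0.  -0.2 -0.   0.2]
b [0.6114 0.0667]
g [ 0.6247 -0.0223]
y [ 0.638  -0.1113]
[0.44590505 0.26237227 0.24909475] 85.77483550114134
```

```bash
python3 - <<'E'
from h import *
go([.6112,.0672,.19],85.8)
E
```

```text
toolY 85.77 -> d [ 165.3 -195.2  -59.1] dyaw 0.03: 8 rows x [-0.56, -0.57, 0.184, -0.001] q1,q6 deg [ 19.2 -66.5]
```

Emit:
step_arm(targets=[[[0,-0.56,-0.57,0.184,0],[0,-0.56,-0.57,0.184,0],[0,-0.56,-0.57,0.184,0],[0,-0.56,-0.57,0.184,0],[0,-0.56,-0.57,0.184,0],[0,-0.56,-0.57,0.184,0],[0,-0.56,-0.57,0.184,0],[0,-0.56,-0.57,0.184,0],[0,0,0,0,0],[0,0,0,0,0]]])

```text
time: 7.45
eef_pos: [0.6109, 0.0662, 0.1882]
tcp_rot: [0.038, 0.999, 0.0, -0.003]
contact_force: [0.2, 0.5, -1.3]
opening: 0.185
```

```bash
python3 - <<'E'
from h import *
c=shot('wrist','w4.png')
go([.6112,.0672,.139],85.8,n=4)
E
python3 st.py
```

```text
toolY 85.70 -> d [  0.5  -0.  -50.1] dyaw 0.10: 4 rows x [-0.005, 0.0, 0.313, -0.005] q1,q6 deg [ -3.2 -88.9]
g 166 [ 0.6245 -0.0207] minmax mid [ 0.6245 -0.0207] ext [0.0597 0.0582]
y 254 [ 0.6379 -0.1102] minmax mid [ 0.6388 -0.1104] ext [0.0612 0.0633]
green c [ 0.6245 -0.021 ] ang 8.53 res mm [-0.   0.2  0.  -0.2]
b [0.6112 0.068 ]
g [ 0.6245 -0.021 ]
y [ 0.6379 -0.11  ]
b 1874 [0.6112 0.0662] minmax mid [0.6105 0.0662] ext [0.0606 0.0641]
y 2038 [ 0.6389 -0.1111] minmax mid [ 0.6388 -0.111 ] ext [0.0632 0.0653]
green c [ 0.6251 -0.0224] ang 8.88 res mm [ 0.  -0.3 -0.   0.3]
b [0.6112 0.0665]
g [ 0.6251 -0.0224]
y [ 0.6389 -0.1114]
```

View pics/w4.png

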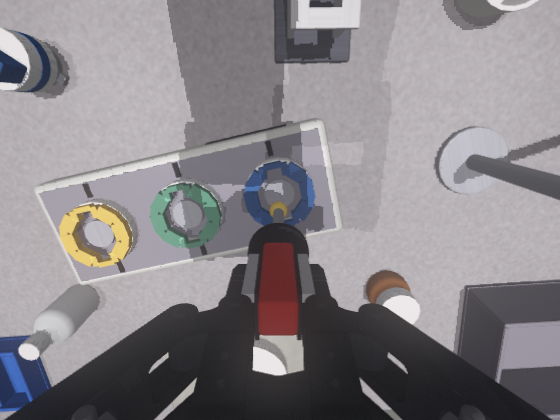

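Emit:
step_arm(targets=[[[0,0,0,0.313,0],[0,0,0,0.313,0],[0,0,0,0.313,0],[0,0,0,0.313,0],[0,0,0,0,0],[0,0,0,0,0],[0,0,0,0,0],[0,0,0,0,0]]])

```text
time: 8.27
eef_pos: [0.6123, 0.0674, 0.1421]
tcp_rot: [0.037, 0.999, -0.0, 0.001]
contact_force: [0.2, -0.5, -1.2]
opening: 0.182
```

Emit:
step_arm(targets=[[[0,0,0,0.06,0],[0,0,0,0.06,0],[0,0,0,0,0],[0,0,0,0,0],[0,0,0,0,0]]])

```text
time: 8.68
eef_pos: [0.6126, 0.0674, 0.1377]
tcp_rot: [0.037, 0.999, -0.0, 0.001]
contact_force: [1.3, -0.5, 2.8]
opening: 0.184
```

```bash
python3 - <<'E'
from h import *
for i in range(4):
    read_camera('top'); s=get_state(); print(s['eef_pos'].round(4),s['contact_force'].round(2))
E
```

```text
[0.6126 0.0674 0.1376] [ 2.17 -0.3   2.5 ]
[0.6126 0.0674 0.1375] [ 0.35 -0.35  2.47]
[0.6125 0.0674 0.1374] [0.77 0.58 3.29]
[0.6125 0.0674 0.1373] [0.91 0.02 3.21]
```

Emit:
step_arm(targets=[[[0,0,0,-0.5,0],[0,0,0,-0.5,0],[0,0,0,-0.2,0],[0,-0.15,-0.72,0,0],[0,-0.15,-0.72,0,0],[0,-0.15,-0.72,0,0],[0,0,0,0,0],[0,0,0,0,0],[0,0,0,0,0]]])

```text
time: 9.63
eef_pos: [0.6227, -0.0197, 0.1836]
tcp_rot: [0.037, 0.999, 0.0, -0.001]
contact_force: [-0.2, 0.0, -1.1]
opening: 0.18
```

```bash
python3 - <<'E'
from h import *
c=shot('wrist','w5.png');ball()
go([.6247,-.0214,.137],85.8,n=4)
E
python3 st.py
```

```text
ball n 134 tool min/max [nan nan nan] [nan nan nan] world [nan nan nan]
toolY 85.83 -> d [  1.8  -2.4 -47. ] dyaw -0.03: 4 rows x [-0.013, -0.014, 0.294, 0.001] q1,q6 deg [-11.1 -96.9]
y 244 [ 0.6378 -0.1102] minmax mid [ 0.638  -0.1103] ext [0.0597 0.0628]
b 2243 [0.6118 0.0657] minmax mid [0.6116 0.066 ] ext [0.0624 0.0654]
y 2147 [ 0.6387 -0.1116] minmax mid [ 0.6386 -0.1117] ext [0.0629 0.0653]
green c [ 0.6252 -0.0229] ang 8.64 res mm [ 0.  -0.3 -0.   0.3]
b [0.6117 0.066 ]
g [ 0.6252 -0.0229]
y [ 0.6387 -0.1119]
```

View pics/w5.png

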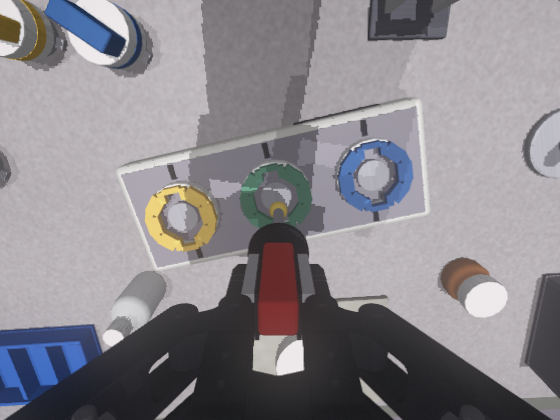

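Tip (278,208) sits over the green socket, aligned. Descending.

Emit:
step_arm(targets=[[[0,-0.013,-0.014,0.294,0],[0,-0.013,-0.014,0.294,0],[0,-0.013,-0.014,0.294,0],[0,-0.013,-0.014,0.294,0],[0,0,0,0,0],[0,0,0,0,0],[0,0,0,0,0],[0,0,0,0,0],[0,0,0,0,0]]])

```text
time: 10.58
eef_pos: [0.6255, -0.0225, 0.1384]
tcp_rot: [0.037, 0.999, -0.0, 0.0]
contact_force: [-1.3, -0.1, 1.6]
opening: 0.183
```

```bash
cat > f.py <<'E'
from h import *
F=[]
for i in range(4):
    read_camera('top'); s=get_state(); F.append(s['contact_force'])
print(s['time'],s['eef_pos'].round(4),np.mean(F,0).round(2),s['wrist_torque'].round(2),'open',round(s['opening'],3),'toolY',round(tool()[2],2),'q1q6',np.degrees(s['qpos'][[0,5]]).round(1))
E
python3 f.py
```

```text
10.7833 [ 0.6254 -0.0225  0.138 ] [-1.51  0.07  2.52] [0.16 0.4  0.03] open 0.18 toolY 85.77 q1q6 [-11.3 -97.1]
```

Emit:
step_arm(targets=[[[0,0,0,0.03,0],[0,0,0,0,0],[0,0,0,0,0],[0,0,0,0,0]]])

```text
time: 11.12
eef_pos: [0.6254, -0.0225, 0.1367]
tcp_rot: [0.037, 0.999, -0.0, 0.0]
contact_force: [-1.5, 0.7, 2.9]
opening: 0.182
```

Emit:
step_arm(targets=[[[0,0,0,-0.5,0],[0,0,0,-0.5,0],[0,0,0,-0.2,0],[0,-0.15,-0.74,0,0],[0,-0.15,-0.74,0,0],[0,-0.15,-0.74,0,0],[0,0,0,0,0],[0,0,0,0,0],[0,0,0,0,0]]])

```text
time: 11.87
eef_pos: [0.6365, -0.1121, 0.1836]
tcp_rot: [0.037, 0.999, 0.0, -0.0]
contact_force: [0.5, 0.9, -0.6]
opening: 0.182
```

```bash
python3 - <<'E'
from h import *
c=shot('wrist','w6.png')
go([.6383,-.1110,.137],85.8,n=4)
E
python3 st.py
```

```text
toolY 85.79 -> d [  1.8   0.5 -46.7] dyaw 0.01: 4 rows x [-0.011, 0.004, 0.292, -0.0] q1,q6 deg [ -18.9 -104.7]
b 258 [0.6106 0.0676] minmax mid [0.6112 0.0684] ext [0.0603 0.0632]
g 87 [ 0.6264 -0.0214] minmax mid [ 0.6269 -0.006 ] ext [0.0543 0.0288]
green c [ 0.6264 -0.0212] ang 10.1 res mm [-0.   0.2  0.  -0.2]
b [0.6106 0.0674]
g [ 0.6264 -0.0212]
y [ 0.6422 -0.1098]
b 2538 [0.6118 0.0659] minmax mid [0.6121 0.0659] ext [0.0627 0.0647]
y 1973 [ 0.6385 -0.1119] minmax mid [ 0.6367 -0.1118] ext [0.0594 0.0639]
green c [ 0.6252 -0.023 ] ang 8.56 res mm [ 0.  -0.1 -0.   0.1]
b [0.6118 0.066 ]
g [ 0.6252 -0.023 ]
y [ 0.6386 -0.112 ]
```

View pics/w6.png

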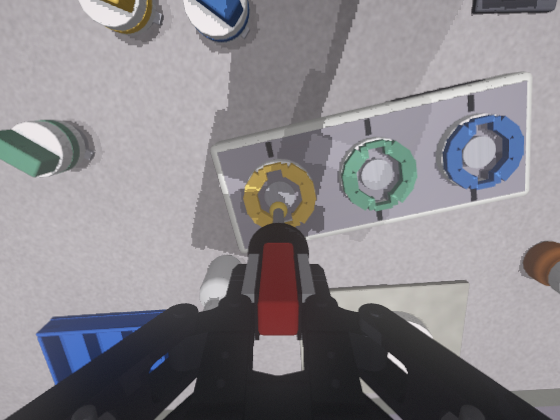

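Emit:
step_arm(targets=[[[0,-0.011,0,0.3,0],[0,-0.011,0,0.3,0],[0,-0.011,0,0.3,0],[0,-0.011,0,0.3,0],[0,0,0,0,0],[0,0,0,0,0],[0,0,0,0,0],[0,0,0,0,0],[0,0,0,0,0]]])

```text
time: 12.77
eef_pos: [0.6385, -0.1123, 0.1372]
tcp_rot: [0.037, 0.999, 0.0, -0.0]
contact_force: [-1.9, 1.8, 3.6]
opening: 0.177
```

```bash
python3 f.py
```

```text
12.9667 [ 0.6385 -0.1123  0.1368] [-1.39  1.47  3.37] [ 0.39  0.47 -0.01] open 0.181 toolY 85.77 q1q6 [ -18.9 -104.7]
```

Emit:
step_arm(targets=[[[0,0,0,-0.7,0],[0,0,0,-0.7,0],[0,0,0,-0.7,0],[0,0,0,-0.7,0],[0,0,0,0,0],[0,0,0,0,0]]])

```text
time: 13.47
eef_pos: [0.6398, -0.1132, 0.2506]
tcp_rot: [0.037, 0.999, -0.001, 0.003]
contact_force: [-0.5, 0.9, -0.9]
opening: 0.184
```

```bash
python3 - <<'E'
from h import *
go([.463,.1080,.245],85.8)
E
```

```text
toolY 85.77 -> d [-176.8  221.2   -5.6] dyaw 0.03: 8 rows x [0.602, 0.649, 0.013, -0.001] q1,q6 deg [ -19.  -104.7]
```

Emit:
step_arm(targets=[[[0,0.602,0.649,0.013,0],[0,0.602,0.649,0.013,0],[0,0.602,0.649,0.013,0],[0,0.602,0.649,0.013,0],[0,0.602,0.649,0.013,0],[0,0.602,0.649,0.013,0],[0,0.602,0.649,0.013,0],[0,0.602,0.649,0.013,0],[0,0,0,0,0],[0,0,0,0,0]]])

```text
time: 14.3
eef_pos: [0.46, 0.1099, 0.2421]
tcp_rot: [0.035, 0.999, -0.0, -0.001]
contact_force: [-0.0, -0.4, -0.8]
opening: 0.177
```

```bash
python3 - <<'E'
from h import *
c=shot('wrist','w7.png');ball();W=grid(c)
k=(abs(W[...,2]-.09)<.003)&(abs(W[...,0]-.463)<.04)&(abs(W[...,1]-.109)<.04)
q=W[k];print(len(q),cv2.minAreaRect((q[:,:2]*1000).astype(np.float32)))
go([.463,.1080,.20],85.8,n=2)
E
```

```text
ball n 124 tool min/max [nan nan nan] [nan nan nan] world [nan nan nan]
1540 ((462.5576171875, 107.84092712402344), (46.05691909790039, 46.51637268066406), 86.4587173461914)
toolY 85.77 -> d [  1.4  -0.5 -43. ] dyaw 0.03: 2 rows x [-0.019, -0.005, 0.537, -0.003] q1,q6 deg [  1.  -84.8]
```

View pics/w7.png

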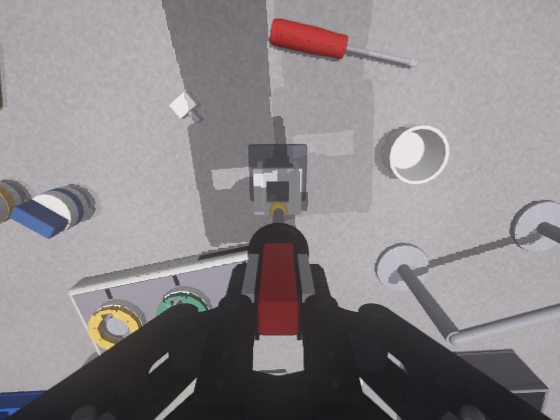

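Emit:
step_arm(targets=[[[0,-0.019,-0.005,0.5,0],[0,-0.019,-0.005,0.5,0],[0,0,0,0.4,0],[0,0,0,0.4,0],[0,0,0,0.4,0],[0,0,0,0.4,0],[0,0,0,0.4,0],[0,0,0,0.2,0],[0,0,0,0,0],[0,0,0,0,0]]])

```text
time: 15.23
eef_pos: [0.4635, 0.1077, 0.116]
tcp_rot: [0.038, 0.999, -0.0, -0.001]
contact_force: [0.1, -0.3, 0.6]
opening: 0.182
```

```bash
python3 f.py; python3 -c "
from h import *
shot('scene','s8.png')"
```

```text
15.4333 [0.4642 0.1083 0.1176] [-0.15 -0.37 -0.71] [-0.02 -0.01  0.02] open 0.183 toolY 85.76 q1q6 [  0.9 -84.8]
```

View pics/s8.png

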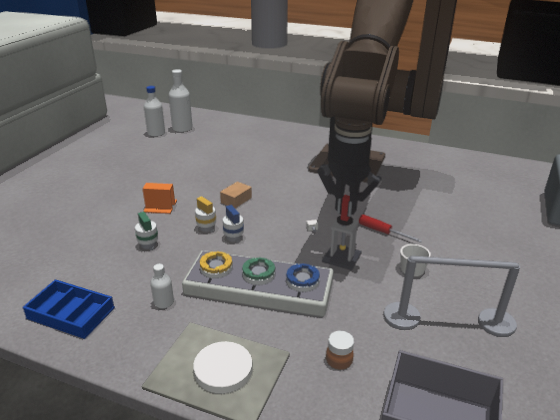

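Emit:
step_arm(targets=[[[0,0,0,0.1,0],[0,0,0,0.08,0],[0,0,0,0,0],[0,0,0,0,0]]])

```text
time: 15.82
eef_pos: [0.4637, 0.1085, 0.1095]
tcp_rot: [0.037, 0.999, 0.0, 0.001]
contact_force: [1.0, -0.4, 0.6]
opening: 0.18
```

```bash
python3 f.py
```

```text
16.0167 [0.4637 0.1085 0.1095] [1.42 0.42 1.37] [ 0.1  -0.21 -0.01] open 0.178 toolY 85.77 q1q6 [  0.9 -84.8]
```

Collar is on the plate (rest height as at pickup, 2 N up). Release and rise.

Emit:
step_arm(targets=[[[0.6,0,0,0,0],[0.6,0,0,0,0],[0.6,0,0,0,0],[0.6,0,0,0,0],[0.6,0,0,0,0],[0.6,0,0,-0.5,0],[0.6,0,0,-0.8,0],[0.6,0,0,-0.8,0],[0.6,0,0,-0.8,0],[0.6,0,0,-0.2,0]]])

```text
time: 16.85
eef_pos: [0.4659, 0.1085, 0.2393]
tcp_rot: [0.037, 0.999, 0.0, 0.005]
contact_force: [0.6, 0.5, 0.8]
opening: 0.599
```

```bash
python3 - <<'E'
from h import *
shot('wrist','w9.png')
E
python3 m.py | egrep 'blue|yellow|orange|red|high'
```

```text
blue px [399. 103.] n 566 mean [ 0.8277 -0.3268  0.0274] zmed/max 0.0276 0.0387 rect c [ 829.8 -328.3] size [ 91.3 141.5] ang 0.2
blue px [242. 180.] n 259 mean [0.6114 0.0685 0.0548] zmed/max 0.055 0.0611 rect c [611.2  68.5] size [61.6 60.7] ang 54.3
blue px [332. 234.] n 109 mean [ 0.4803 -0.1467  0.0775] zmed/max 0.078 0.0848 rect c [ 480.6 -147.6] size [41.9 13.8] ang 49.1
yellow px [316. 170.] n 285 mean [ 0.6385 -0.1099  0.054 ] zmed/max 0.0548 0.0612 rect c [ 640.8 -109.7] size [61.8 66.9] ang 85.7
yellow px [365. 240.] n 124 mean [ 0.4681 -0.2248  0.0767] zmed/max 0.0774 0.0835 rect c [ 468.3 -225.6] size [43.3 14.5] ang 62.2
orange px [201. 135.] n 41 mean [0.7331 0.1777 0.0226] zmed/max 0.0232 0.0299 rect c [734.9 177.3] size [14.9 39.9] ang 26.4
orange px [438. 257.] n 55 mean [ 0.4297 -0.4048  0.0598] zmed/max 0.0599 0.0677 rect c [ 431.1 -405.7] size [28.6 24.6] ang 17.9
orange px [416. 263.] n 25 mean [ 0.4149 -0.3516  0.0502] zmed/max 0.0582 0.0644 rect c [ 416.4 -350.3] size [10.2 30.1] ang 87.8
high px [158. 113.] n 18 mean [0.7743 0.2814 0.0727] zmed/max 0.0727 0.0751 rect c [774.1 281.5] size [ 4.3 31.7] ang 89.9
high px [344. 130.] n 40 mean [ 0.7327 -0.1763  0.0845] zmed/max 0.0864 0.0946 rect c [ 735.4 -177.8] size [18.7 20. ] ang 15.6
high px [117. 185.] n 590 mean [0.5781 0.351  0.1353] zmed/max 0.1434 0.1524 rect c [578.4 353.8] size [ 17.8 196.5] ang 15.3
high px [195. 218.] n 4737 mean [0.4527 0.1054 0.5062] zmed/max 0.5212 0.5493 rect c [451.4 103.2] size [102.5 125.7] ang 0.1
high px [406. 198.] n 19 mean [ 0.5691 -0.3254  0.0761] zmed/max 0.0763 0.0809 rect c [ 568.9 -325.1] size [16.6 25.7] ang 12.2
```

View pics/w9.png

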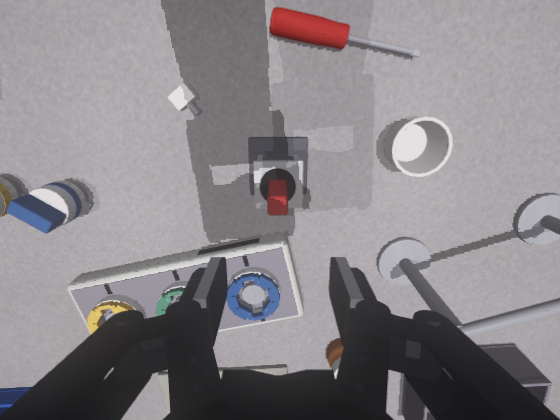

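```bash
python3 - <<'E'
from h import *
go([.481,-.147,.21],-39.5,n=28)
E
```

```text
toolY 85.77 -> d [  16.4 -255.4  -25.7] dyaw -125.27: 28 rows x [-0.261, -0.104, 0.023, 0.895] q1,q6 deg [  0.9 -84.8]
```

Emit:
step_arm(targets=[[[0.6,-0.261,-0.104,0.023,0.895],[0.6,-0.261,-0.104,0.023,0.895],[0.6,-0.261,-0.104,0.023,0.895],[0.6,-0.261,-0.104,0.023,0.895],[0.6,-0.261,-0.104,0.023,0.895],[0.6,-0.261,-0.104,0.023,0.895],[0.6,-0.261,-0.104,0.023,0.895],[0.6,-0.261,-0.104,0.023,0.895],[0.6,-0.261,-0.104,0.023,0.895],[0.6,-0.261,-0.104,0.023,0.895]]])

```text
time: 17.78
eef_pos: [0.5381, 0.0292, 0.2206]
tcp_rot: [0.416, 0.909, -0.001, -0.002]
contact_force: [0.2, -0.0, 0.7]
opening: 0.6
```

Emit:
step_arm(targets=[[[0.6,-0.261,-0.104,0.023,0.895],[0.6,-0.261,-0.104,0.023,0.895],[0.6,-0.261,-0.104,0.023,0.895],[0.6,-0.261,-0.104,0.023,0.895],[0.6,-0.261,-0.104,0.023,0.895],[0.6,-0.261,-0.104,0.023,0.895],[0.6,-0.261,-0.104,0.023,0.895],[0.6,-0.261,-0.104,0.023,0.895],[0.6,-0.261,-0.104,0.023,0.895],[0.6,-0.261,-0.104,0.023,0.895]]])

```text
time: 18.62
eef_pos: [0.5361, -0.0803, 0.2115]
tcp_rot: [0.731, 0.682, -0.001, -0.002]
contact_force: [-0.1, 0.0, 0.6]
opening: 0.6
```

Emit:
step_arm(targets=[[[0.6,-0.261,-0.104,0.023,0.895],[0.6,-0.261,-0.104,0.023,0.895],[0.6,-0.261,-0.104,0.023,0.895],[0.6,-0.261,-0.104,0.023,0.895],[0.6,-0.261,-0.104,0.023,0.895],[0.6,-0.261,-0.104,0.023,0.895],[0.6,-0.261,-0.104,0.023,0.895],[0.6,-0.261,-0.104,0.023,0.895],[0.6,0,0,0,0],[0.6,0,0,0,0]]])

```text
time: 19.45
eef_pos: [0.4783, -0.1464, 0.2052]
tcp_rot: [0.904, 0.427, -0.001, -0.002]
contact_force: [-0.6, 0.3, -0.7]
opening: 0.597
```

```bash
cat > cart.py <<'E'
import sys
from h import *
# wrist measure of bar top: hue range, expected centre
HU={'b':(100,125),'g':(60,95),'y':(15,35)}
def bar(col,p,cam='wrist',fn=None,z=.078):
    c=shot(cam,fn);W=grid(c);im=cv2.cvtColor(c['pixels'],cv2.COLOR_RGB2HSV).astype(int)
    k=(im[...,0]>HU[col][0])&(im[...,0]<HU[col][1])&(im[...,1]>90)&(abs(W[...,2]-z)<.003)&(np.hypot(W[...,0]-p[0],W[...,1]-p[1])<.045)
    k=cv2.morphologyEx(k.astype(np.uint8),cv2.MORPH_OPEN,np.ones((2,2)))>0
    q=W[k];r=cv2.minAreaRect((q[:,:2]*1000).astype(np.float32))
    a=r[2] if r[1][0]>r[1][1] else r[2]+90
    a=(a+90)%180-90
    print(cam,col,len(q),'c',np.round(r[0],1),'mean',q.mean(0).round(4),'size',np.round(r[1],1),'ang',round(a,1))
    return r,a
if __name__=='__main__':
    s,R,ty=tool();print(s['eef_pos'].round(4),round(ty,2))
    p=[float(x) for x in sys.argv[2:4]]
    for cam in ['wrist','top']:
        try: bar(sys.argv[1],p,cam,'%s_%s_%d.png'%(cam,sys.argv[1],s['time']*10))
        except Exception as e: print(cam,e)
E
python3 cart.py b .48 -.147; ls -t pics|head -3
```

```text
[ 0.4783 -0.1464  0.2052] -39.48
wrist b 739 c [ 472.7 -162.1] mean [nan nan nan] size [73.7 15.1] ang 53.3
top b 0 c [0. 0.] mean [nan nan nan] size [0. 0.] ang -90.0
top_b_194.png
wrist_b_194.png
w9.pngcart.py:12: RuntimeWarning: Mean of empty slice.
  print(cam,col,len(q),'c',np.round(r[0],1),'mean',q.mean(0).round(4),'size',np.round(r[1],1),'ang',round(a,1))
  ret = um.true_divide(
```

View pics/wrist_b_194.png

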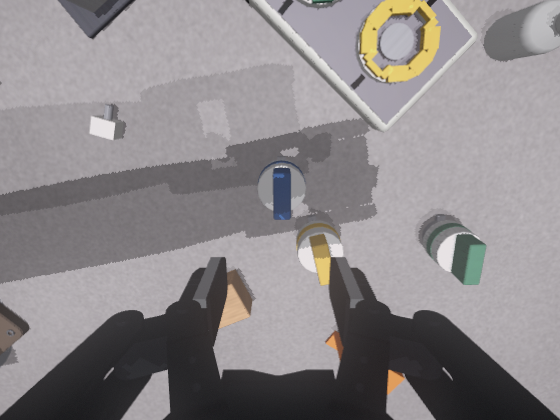

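```bash
python3 - <<'E'
s=open('cart.py').read()
s=s.replace("np.ones((2,2)))>0","np.ones((3,3)))\n    n,l,st,_=cv2.connectedComponentsWithStats(k); k=l==1+np.argmax(st[1:,4])")
open('cart.py','w').write(s)
E
python3 cart.py b .48 -.147
```

```text
[ 0.4793 -0.1463  0.2062] -39.44
wrist b 740 c [ 481.3 -148.8] mean [ 0.4822 -0.1483  0.0783] size [43.2 14.1] ang 51.1
top attempt to get argmax of an empty sequence
```

```bash
python3 - <<'E'
from h import *
go([.4815,-.1482,.057],-39.3,n=7)
E
```

```text
toolY -39.45 -> d [   1.9   -1.8 -149.9] dyaw 0.15: 7 rows x [-0.001, 0.01, 0.535, -0.004] q1,q6 deg [-28.6  10.9]
```

Emit:
step_arm(targets=[[[0.5,0,0.01,0.535,0],[0.5,0,0.01,0.535,0],[0.5,0,0.01,0.535,0],[0.5,0,0.01,0.535,0],[0.5,0,0.01,0.535,0],[0.5,0,0.01,0.535,0],[0.5,0,0.01,0.535,0],[0.5,0,0,0,0],[0.5,0,0,0,0]]])

```text
time: 20.4
eef_pos: [0.481, -0.1478, 0.0566]
tcp_rot: [0.904, 0.427, -0.001, -0.001]
contact_force: [-0.1, -0.4, 0.8]
opening: 0.5
```

```bash
python3 f.py
```

```text
20.6 [ 0.4829 -0.1491  0.0594] [0.11 0.31 0.26] [-0.01  0.   -0.03] open 0.504 toolY -39.51 q1q6 [-28.7  10.8]
```

```bash
python3 - <<'E'
from h import *
for i in range(16):
    read_camera('top'); s=get_state(); print(round(s['time'],2),(s['eef_pos']*1000).round(2),s['dq'].round(3)[:3])
E
```

```text
20.65 [ 482.77 -149.09   59.33] [-0.003  0.001  0.007]
20.7 [ 482.58 -149.03   59.14] [-0.001  0.003  0.007]
20.75 [ 482.35 -148.94   58.86] [-0.     0.007  0.004]
20.8 [ 482.16 -148.83   58.61] [-0.001  0.006  0.007]
20.85 [ 481.96 -148.76   58.35] [-0.002  0.005  0.005]
20.9 [ 481.83 -148.71   58.14] [-0.001  0.003  0.002]
20.95 [ 481.72 -148.64   57.95] [0.    0.002 0.002]
21.0 [ 481.63 -148.64   57.82] [0.001 0.004 0.002]
21.05 [ 481.59 -148.58   57.71] [0.001 0.003 0.002]
21.1 [ 481.56 -148.57   57.65] [ 0.001  0.002 -0.002]
21.15 [ 481.52 -148.54   57.57] [ 0.     0.    -0.001]
21.2 [ 481.51 -148.54   57.55] [0.001 0.    0.001]
21.25 [ 481.55 -148.56   57.57] [ 0.    -0.     0.002]
21.3 [ 481.53 -148.53   57.53] [-0.001 -0.    -0.   ]
21.35 [ 481.53 -148.53   57.53] [-0.002 -0.001 -0.002]
21.4 [ 481.55 -148.56   57.56] [ 0.001 -0.002 -0.002]
```

Emit:
step_arm(targets=[[[0.5,0,0,0.04,0],[0,0,0,0,0],[0,0,0,0,0],[0,0,0,0,0],[0,0,0,0,0],[0,0,0,0,0],[0,0,0,0,0],[0,0,0,0,0]]], squeeze=60)

```text
time: 22.07
eef_pos: [0.4815, -0.1484, 0.056]
tcp_rot: [0.905, 0.426, -0.0, -0.0]
contact_force: [-0.8, 0.6, 0.9]
opening: 0.174
```

```bash
python3 f.py;  python3 cart.py b .48 -.147
```

```text
22.2667 [ 0.4814 -0.1484  0.056 ] [-1.17  0.75  0.94] [0.14 0.18 0.  ] open 0.175 toolY -39.53 q1q6 [-28.7  10.8]
[ 0.4814 -0.1484  0.056 ] -39.53
wrist b 2902 c [ 482.4 -149.1] mean [ 0.4836 -0.1478  0.0783] size [43.8 15.4] ang 50.6
top attempt to get argmax of an empty sequence
```

Emit:
step_arm(targets=[[[0,0,0,-0.4,0],[0,0,0,-0.6,0],[0,0,0,-0.6,0],[0,0,0,-0.6,0],[0,0,0,-0.6,0],[0,0,0,0,0]]])

```text
time: 22.87
eef_pos: [0.4846, -0.1502, 0.1733]
tcp_rot: [0.905, 0.426, 0.003, 0.004]
contact_force: [0.4, -0.3, -0.4]
opening: 0.173
```

```bash
python3 - <<'E'
from h import *
go([.6113,.0675,.17],98.6,n=30)
E
```

```text
toolY -39.52 -> d [126.7 217.7  -3.3] dyaw 138.12: 30 rows x [0.146, 0.228, 0.003, -0.921] q1,q6 deg [-28.7  10.8]
```

Emit:
step_arm(targets=[[[0,0.146,0.228,0,-0.921],[0,0.146,0.228,0,-0.921],[0,0.146,0.228,0,-0.921],[0,0.146,0.228,0,-0.921],[0,0.146,0.228,0,-0.921],[0,0.146,0.228,0,-0.921],[0,0.146,0.228,0,-0.921],[0,0.146,0.228,0,-0.921],[0,0.146,0.228,0,-0.921],[0,0.146,0.228,0,-0.921]]])

```text
time: 23.7
eef_pos: [0.5838, -0.1231, 0.1657]
tcp_rot: [0.664, 0.747, -0.0, -0.001]
contact_force: [-0.6, -0.8, -1.5]
opening: 0.17
```

Emit:
step_arm(targets=[[[0,0.146,0.228,0,-0.921],[0,0.146,0.228,0,-0.921],[0,0.146,0.228,0,-0.921],[0,0.146,0.228,0,-0.921],[0,0.146,0.228,0,-0.921],[0,0.146,0.228,0,-0.921],[0,0.146,0.228,0,-0.921],[0,0.146,0.228,0,-0.921],[0,0.146,0.228,0,-0.921],[0,0.146,0.228,0,-0.921]]])

```text
time: 24.53
eef_pos: [0.6364, -0.0317, 0.1656]
tcp_rot: [0.319, 0.948, -0.0, -0.001]
contact_force: [-0.9, 0.6, -1.2]
opening: 0.176
```

Emit:
step_arm(targets=[[[0,0.146,0.228,0,-0.921],[0,0.146,0.228,0,-0.921],[0,0.146,0.228,0,-0.921],[0,0.146,0.228,0,-0.921],[0,0.146,0.228,0,-0.921],[0,0.146,0.228,0,-0.921],[0,0.146,0.228,0,-0.921],[0,0.146,0.228,0,-0.921],[0,0.146,0.228,0,-0.921],[0,0.146,0.228,0,-0.921]]])

```text
time: 25.37
eef_pos: [0.607, 0.0697, 0.1656]
tcp_rot: [-0.077, 0.997, 0.0, -0.001]
contact_force: [-0.7, -0.8, -2.0]
opening: 0.179
```

Emit:
step_arm(targets=[[[0,0,0,0,0],[0,0,0,0,0],[0,0,0,0,0],[0,0,0,0,0],[0,0,0,0,0],[0,0,0,0,0],[0,0,0,0,0],[0,0,0,0,0]]])

```text
time: 26.03
eef_pos: [0.6081, 0.069, 0.168]
tcp_rot: [-0.075, 0.997, -0.0, 0.0]
contact_force: [-1.0, -0.5, -2.4]
opening: 0.175
```

```bash
python3 f.py; python3 - <<'E'
from h import *
shot('wrist','w10.png');shot('scene','s10.png')
go([.6113,.0675,.125],98.6,n=3)
E
python3 st.py
```

```text
26.2333 [0.608  0.0692 0.168 ] [-0.29  0.17 -1.57] [-0.09 -0.   -0.01] open 0.172 toolY 98.62 q1q6 [  -3.  -101.6]
toolY 98.62 -> d [  3.4  -1.7 -43. ] dyaw -0.02: 3 rows x [-0.026, -0.018, 0.359, 0.001] q1,q6 deg [  -3.  -101.6]
g 162 [ 0.6244 -0.0207] minmax mid [ 0.6244 -0.0207] ext [0.0606 0.0584]
y 257 [ 0.6384 -0.11  ] minmax mid [ 0.6385 -0.1104] ext [0.0612 0.0634]
green c [ 0.6244 -0.0209] ang 8.91 res mm [-0.   0.2  0.  -0.2]
b [0.6105 0.068 ]
g [ 0.6244 -0.0209]
y [ 0.6383 -0.1098]
b 1483 [0.611  0.0662] minmax mid [0.6052 0.0661] ext [0.0501 0.0637]
y 2692 [ 0.6385 -0.1114] minmax mid [ 0.6388 -0.1115] ext [0.0636 0.0648]
green c [ 0.6248 -0.0226] ang 8.8 res mm [ 0.  -0.2 -0.   0.2]
b [0.611  0.0663]
g [ 0.6248 -0.0226]
y [ 0.6385 -0.1115]
```

View pics/w10.png

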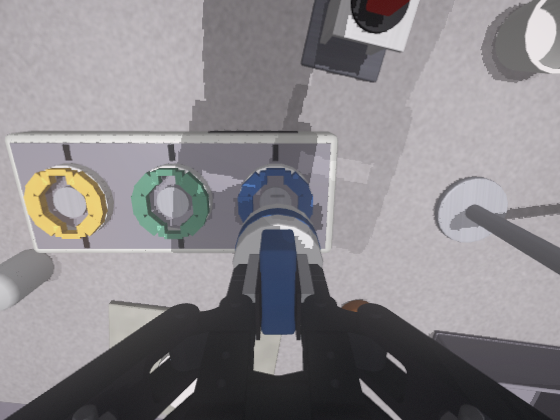

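View pics/s10.png

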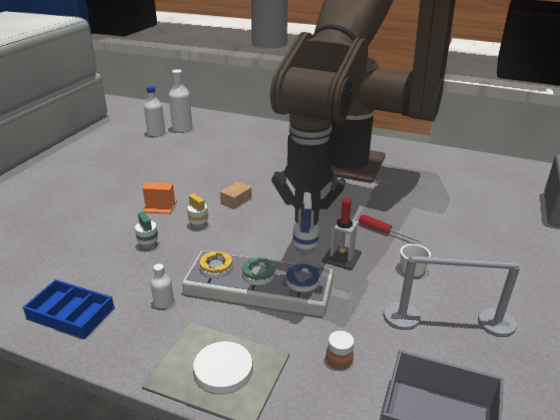

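Emit:
step_arm(targets=[[[0,-0.026,-0.018,0.359,0],[0,-0.026,-0.018,0.359,0],[0,-0.026,-0.018,0.359,0],[0,0,0,0,0],[0,0,0,0,0],[0,0,0,0,0],[0,0,0,0,0],[0,0,0,0,0],[0,0,0,0,0],[0,0,0,0,0]]])

```text
time: 27.27
eef_pos: [0.6117, 0.0675, 0.1256]
tcp_rot: [-0.075, 0.997, -0.0, 0.001]
contact_force: [-0.3, -0.0, -2.7]
opening: 0.173
```

```bash
python3 f.py; python3 - <<'E'
from h import *
shot('wrist','w11.png')
go([.6113,.0675,.125],98.6,n=3)
E
```

```text
27.4667 [0.6114 0.0676 0.1251] [ 0.05  0.35 -2.05] [ 0.02 -0.01 -0.  ] open 0.175 toolY 98.62 q1q6 [  -3.1 -101.8]
toolY 98.62 -> d [-0.1 -0.1 -0. ] dyaw -0.02: 3 rows x [0.001, -0.0, 0.0, 0.001] q1,q6 deg [  -3.1 -101.8]
```

View pics/w11.png

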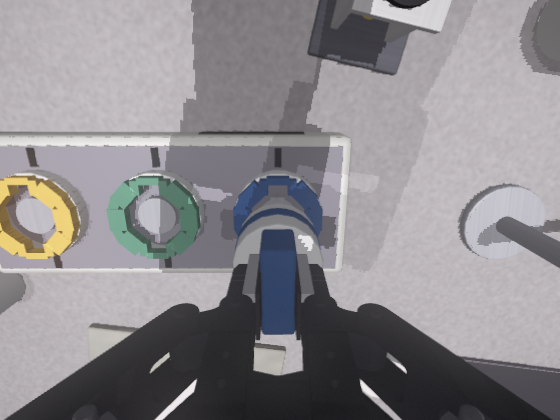

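Emit:
step_arm(targets=[[[0,0,0,0.15,0],[0,0,0,0.15,0],[0,0,0,0.14,0],[0,0,0,0,0],[0,0,0,0,0],[0,0,0,0,0],[0,0,0,0,0],[0,0,0,0,0],[0,0,0,0,0],[0,0,0,0,0]]])

```text
time: 28.35
eef_pos: [0.6115, 0.0675, 0.1076]
tcp_rot: [-0.075, 0.997, -0.0, 0.0]
contact_force: [-0.7, -0.8, -2.0]
opening: 0.176
```

```bash
python3 f.py
```

```text
28.55 [0.6114 0.0676 0.1074] [-0.09  0.33 -1.58] [0.02 0.04 0.  ] open 0.171 toolY 98.62 q1q6 [  -3.1 -101.8]
```

Emit:
step_arm(targets=[[[0,0,0,0.1,0],[0,0,0,0.1,0],[0,0,0,0.1,0],[0,0,0,0.03,0],[0,0,0,0,0],[0,0,0,0,0],[0,0,0,0,0],[0,0,0,0,0],[0,0,0,0,0],[0,0,0,0,0]]])

```text
time: 29.38
eef_pos: [0.6119, 0.0675, 0.0946]
tcp_rot: [-0.075, 0.997, -0.0, 0.001]
contact_force: [0.9, -1.1, 2.7]
opening: 0.174
```

```bash
python3 f.py
```

```text
29.5833 [0.6119 0.0675 0.0946] [ 0.87 -0.44  4.28] [ 0.02 -0.29 -0.01] open 0.176 toolY 98.62 q1q6 [  -3.1 -101.8]
```

Emit:
step_arm(targets=[[[0,0,0,0.04,0],[0,0,0,0.02,0],[0,0,0,0,0],[0,0,0,0,0],[0,0,0,0,0],[0,0,0,0,0],[0,0,0,0,0],[0,0,0,0,0]]])

```text
time: 30.25
eef_pos: [0.6121, 0.0674, 0.0944]
tcp_rot: [-0.075, 0.997, -0.0, 0.001]
contact_force: [-2.7, -1.5, 13.3]
opening: 0.175
```

```bash
python3 f.py
```

```text
30.45 [0.6121 0.0674 0.0944] [-3.   -1.35 13.23] [0.08 0.48 0.02] open 0.175 toolY 98.63 q1q6 [  -3.1 -101.8]
```

Emit:
step_arm(targets=[[[0,0,0,0,0.92],[0,0,0,0,0.92],[0,0,0,0,0.92],[0,0,0,0,0.92],[0,0,0,0,0.92],[0,0,0,0,0.92],[0,0,0,0,0.92],[0,0,0,0,0.92],[0,0,0,0,0.92],[0,0,0,0,0.92]]])

```text
time: 31.28
eef_pos: [0.6126, 0.068, 0.0944]
tcp_rot: [0.322, 0.947, 0.001, 0.001]
contact_force: [-1.6, 0.8, 13.3]
opening: 0.173
```

```bash
python3 f.py
```

```text
31.4833 [0.6126 0.0679 0.0944] [-1.38  0.48 12.27] [ 0.19  0.19 -0.08] open 0.176 toolY 52.58 q1q6 [ -3.1 -55.7]
```

Emit:
step_arm(targets=[[[0,0,0,0,0.92],[0,0,0,0,0.92],[0,0,0,0,0.92],[0,0,0,0,0.92],[0,0,0,0,0.92],[0,0,0,0,0.92],[0,0,0,0,0.92],[0,0,0,0,0.92],[0,0,0,0,0.92],[0,0,0,0,0.92]]])

```text
time: 32.32
eef_pos: [0.613, 0.0676, 0.0944]
tcp_rot: [0.666, 0.746, 0.001, 0.002]
contact_force: [-2.8, 0.2, 12.6]
opening: 0.177
```

Emit:
step_arm(targets=[[[0,0,0,0,0],[0,0,0,0,0],[0,0,0,0,0],[0,0,0,0,0],[0,0,0,0,0]]])

```text
time: 32.73
eef_pos: [0.6128, 0.0676, 0.0944]
tcp_rot: [0.665, 0.747, 0.001, 0.001]
contact_force: [-0.8, 1.1, 11.3]
opening: 0.171
```

```bash
python3 f.py; python3 cart.py b .612 .068
```

```text
32.9333 [0.6128 0.0677 0.0944] [-0.7   0.28 11.45] [ 0.05  0.08 -0.03] open 0.175 toolY 6.61 q1q6 [-3.1 -9.7]
[0.6128 0.0677 0.0944] 6.61
wrist attempt to get argmax of an empty sequence
top attempt to get argmax of an empty sequence
```

Emit:
step_arm(targets=[[[0.4,0,0,0,0],[0.4,0,0,0,0],[0.4,0,0,0,0],[0.4,0,0,0,0],[0.4,0,0,0,0],[0.4,0,0,-0.3,0],[0.4,0,0,-0.6,0],[0.4,0,0,-0.7,0],[0.4,0,0,-0.8,0],[0.4,0,0,-0.8,0]]])

```text
time: 33.87
eef_pos: [0.6103, 0.0676, 0.2201]
tcp_rot: [0.665, 0.747, -0.001, -0.001]
contact_force: [0.3, -0.9, 0.1]
opening: 0.399
```

Emit:
step_arm(targets=[[[0.6,0,0,0,0],[0.6,0,0,0,0],[0.6,0,0,0,0],[0.6,0,0,0,0]]])

```text
time: 34.2
eef_pos: [0.6101, 0.0676, 0.2176]
tcp_rot: [0.665, 0.747, -0.001, -0.002]
contact_force: [-0.1, 0.2, -0.3]
opening: 0.605
```

```bash
python3 f.py; python3 - <<'E'
from cart import *
c=shot('wrist','w12.png');W=grid(c);im=cv2.cvtColor(c['pixels'],cv2.COLOR_RGB2HSV).astype(int)
k=(im[...,0]>100)&(im[...,0]<125)&(im[...,1]>90)&(np.hypot(W[...,0]-.612,W[...,1]-.067)<.04)&(W[...,2]>.07)
q=W[k];print(len(q),np.percentile(q[:,2],[5,50,95]))
t=np.median(q[:,2]);bar('b',[.612,.067],z=t)
shot('scene','s12.png')
# yellow/green/guard
E
python3 m.py | egrep 'yellow|orange|high|blue'
```

```text
34.4 [0.6106 0.0676 0.2181] [-0.4   0.06 -0.19] [-0.02 -0.03  0.02] open 0.602 toolY 6.62 q1q6 [-3.1 -9.8]
987 [0.11429988 0.11924514 0.12051467]
wrist b 921 c [613.2  66.7] mean [0.6133 0.0676 0.1193] size [14.6 42.8] ang -82.7
blue px [399. 103.] n 559 mean [ 0.8277 -0.3272  0.0273] zmed/max 0.0276 0.0367 rect c [ 829.7 -328.3] size [141.   92.1] ang 89.7
yellow px [316. 170.] n 285 mean [ 0.6387 -0.1099  0.0537] zmed/max 0.0544 0.0615 rect c [ 641.3 -109.9] size [62.5 65.3] ang 89.5
yellow px [376. 242.] n 126 mean [ 0.4631 -0.2489  0.077 ] zmed/max 0.0779 0.0837 rect c [ 464.  -249.5] size [42.5 15. ] ang 64.6
high px [217. 174.] n 10770 mean [0.5174 0.0705 0.536 ] zmed/max 0.5349 0.5976 rect c [523.3  71.6] size [115.  251.4] ang 87.3
high px [343. 131.] n 26 mean [ 0.7293 -0.1748  0.081 ] zmed/max 0.0811 0.0937 rect c [ 730.1 -175. ] size [19.3  9.3] ang 64.5
high px [117. 185.] n 588 mean [0.5782 0.3509 0.1353] zmed/max 0.1433 0.1521 rect c [578.8 353. ] size [ 18.5 195.5] ang 15.2
high px [399. 195.] n 20 mean [ 0.5765 -0.3086  0.0739] zmed/max 0.0737 0.0817 rect c [ 576.1 -309. ] size [35.9  3.1] ang 53.3
```

View pics/w12.png

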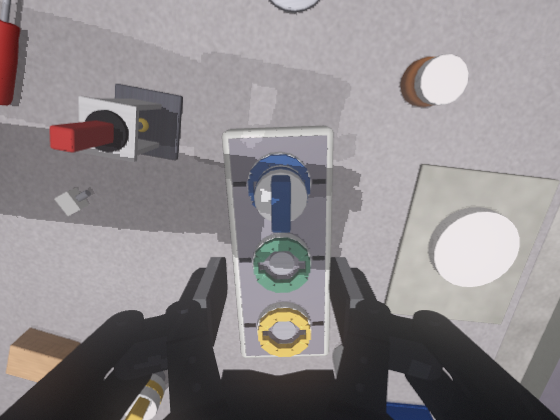

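View pics/s12.png

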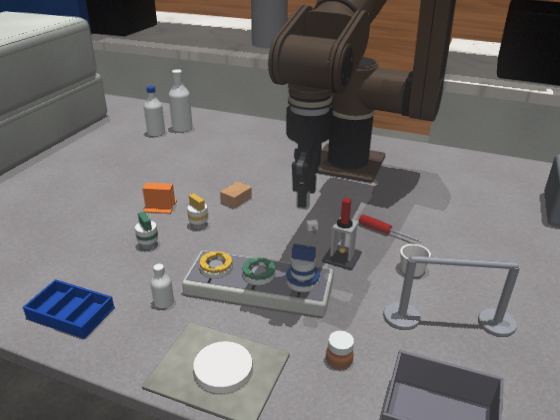

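```bash
python3 - <<'E'
from h import *
go([.4635,-.249,.205],-26,n=10)
E
```

```text
toolY 6.62 -> d [-147.7 -316.6  -14.3] dyaw -32.62: 10 rows x [-0.847, -0.258, 0.036, 0.652] q1,q6 deg [-3.1 -9.8]
```

Emit:
step_arm(targets=[[[0.6,-0.847,-0.258,0.036,0.652],[0.6,-0.847,-0.258,0.036,0.652],[0.6,-0.847,-0.258,0.036,0.652],[0.6,-0.847,-0.258,0.036,0.652],[0.6,-0.847,-0.258,0.036,0.652],[0.6,-0.847,-0.258,0.036,0.652],[0.6,-0.847,-0.258,0.036,0.652],[0.6,-0.847,-0.258,0.036,0.652],[0.6,-0.847,-0.258,0.036,0.652],[0.6,-0.847,-0.258,0.036,0.652]]])

```text
time: 35.43
eef_pos: [0.4628, -0.2507, 0.2055]
tcp_rot: [0.849, 0.529, 0.0, 0.0]
contact_force: [1.3, -0.3, -0.4]
opening: 0.601
```

Emit:
step_arm(targets=[[[0.6,0,0,0,0],[0.6,0,0,0,0],[0.6,0,0,0,0],[0.6,0,0,0,0],[0.6,0,0,0,0],[0.6,0,0,0,0],[0.6,0,0,0,0],[0.6,0,0,0,0]]])

```text
time: 36.1
eef_pos: [0.4641, -0.2487, 0.2053]
tcp_rot: [0.848, 0.531, 0.0, 0.0]
contact_force: [-0.1, 0.1, 1.0]
opening: 0.6
```

```bash
python3 cart.py y .4635 -.249; ls -t pics|head -2
```

```text
[ 0.4641 -0.2487  0.2053] -25.91
wrist y 782 c [ 464.4 -251.5] mean [ 0.4646 -0.2508  0.0783] size [43.2 14.7] ang 63.6
top attempt to get argmax of an empty sequence
top_y_361.png
wrist_y_361.png
```

```bash
python3 - <<'E'
from h import *
go([.4638,-.2502,.056],-26.3,n=7)
E
```

```text
toolY -25.94 -> d [-1.000e-01 -1.300e+00 -1.493e+02] dyaw -0.36: 7 rows x [-0.004, 0.002, 0.533, 0.01] q1,q6 deg [-39.3 -13.3]
```

View pics/wrist_y_361.png

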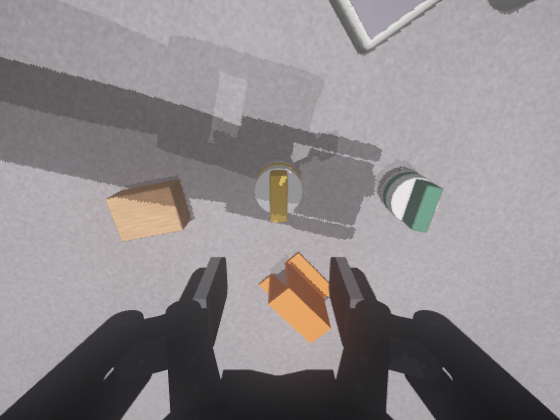

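Emit:
step_arm(targets=[[[0.45,-0.004,0,0.533,0.01],[0.45,-0.004,0,0.533,0.01],[0.45,-0.004,0,0.533,0.01],[0.45,-0.004,0,0.533,0.01],[0.45,-0.004,0,0.533,0.01],[0.45,-0.004,0,0.533,0.01],[0.45,-0.004,0,0.533,0.01],[0.45,0,0,0,0],[0.45,0,0,0,0],[0.45,0,0,0,0]]])

```text
time: 37.03
eef_pos: [0.4638, -0.2506, 0.0572]
tcp_rot: [0.85, 0.528, 0.0, 0.001]
contact_force: [-0.6, -0.3, 0.7]
opening: 0.449
```

Emit:
step_arm(targets=[[[0.45,0,0,0,0],[0.45,0,0,0,0],[0.45,0,0,0,0],[0.45,0,0,0,0],[0.45,0,0,0,0],[0.45,0,0,0,0],[0.45,0,0,0,0],[0.45,0,0,0,0]]])

```text
time: 37.7
eef_pos: [0.4632, -0.2502, 0.0561]
tcp_rot: [0.85, 0.527, -0.0, -0.0]
contact_force: [0.0, -0.2, -0.5]
opening: 0.448
```

```bash
python3 f.py; python3 cart.py y .4635 -.249
```

```text
37.9 [ 0.4632 -0.2502  0.056 ] [ 0.26 -0.54  0.55] [ 0.    0.01 -0.01] open 0.447 toolY -26.33 q1q6 [-39.4 -13.1]
[ 0.4632 -0.2502  0.056 ] -26.33
wrist y 2950 c [ 464.5 -251.4] mean [ 0.4653 -0.2497  0.0782] size [43.8 15.4] ang 64.4
top attempt to get argmax of an empty sequence
```

Emit:
step_arm(targets=[[[0,0,0,0,0],[0,0,0,0,0],[0,0,0,0,0],[0,0,0,0,0],[0,0,0,0,0],[0,0,0,0,0],[0,0,0,0,0]]], squeeze=60)

```text
time: 38.58
eef_pos: [0.4634, -0.2503, 0.0562]
tcp_rot: [0.85, 0.527, 0.0, 0.0]
contact_force: [0.6, 0.3, 0.1]
opening: 0.174
```

```bash
python3 f.py
```

```text
38.7833 [ 0.4634 -0.2504  0.0563] [ 1.18 -0.41  0.74] [-0.1  -0.11 -0.04] open 0.174 toolY -26.33 q1q6 [-39.4 -13.1]
```

Emit:
step_arm(targets=[[[0,0,0,-0.4,0],[0,0,0,-0.6,0],[0,0,0,-0.6,0],[0,0,0,-0.6,0],[0,0,0,-0.6,0],[0,0,0,0,0]]])

```text
time: 39.28
eef_pos: [0.4653, -0.2518, 0.1731]
tcp_rot: [0.85, 0.528, 0.001, 0.004]
contact_force: [0.6, -0.4, 0.2]
opening: 0.177
```

```bash
python3 - <<'E'
from h import *
go([.6384,-.1106,.165],98.6,n=27)
E
```

```text
toolY -26.32 -> d [173.1 141.2  -8.1] dyaw 124.92: 27 rows x [0.024, 0.253, 0.008, -0.925] q1,q6 deg [-39.4 -13.1]
```

Emit:
step_arm(targets=[[[0,0.024,0.253,0,-0.925],[0,0.024,0.253,0,-0.925],[0,0.024,0.253,0,-0.925],[0,0.024,0.253,0,-0.925],[0,0.024,0.253,0,-0.925],[0,0.024,0.253,0,-0.925],[0,0.024,0.253,0,-0.925],[0,0.024,0.253,0,-0.925],[0,0.024,0.253,0,-0.925],[0,0.024,0.253,0,-0.925]]])

```text
time: 40.12
eef_pos: [0.5615, -0.2497, 0.1655]
tcp_rot: [0.573, 0.82, -0.0, -0.002]
contact_force: [0.1, 0.2, -2.6]
opening: 0.173
```

Emit:
step_arm(targets=[[[0,0.024,0.253,0,-0.925],[0,0.024,0.253,0,-0.925],[0,0.024,0.253,0,-0.925],[0,0.024,0.253,0,-0.925],[0,0.024,0.253,0,-0.925],[0,0.024,0.253,0,-0.925],[0,0.024,0.253,0,-0.925],[0,0.024,0.253,0,-0.925],[0,0.024,0.253,0,-0.925],[0,0.024,0.253,0,-0.925]]])

```text
time: 40.95
eef_pos: [0.6298, -0.1782, 0.1654]
tcp_rot: [0.205, 0.979, 0.0, -0.002]
contact_force: [-0.4, 0.5, -1.7]
opening: 0.171
```

Emit:
step_arm(targets=[[[0,0.024,0.253,0,-0.925],[0,0.024,0.253,0,-0.925],[0,0.024,0.253,0,-0.925],[0,0.024,0.253,0,-0.925],[0,0.024,0.253,0,-0.925],[0,0.024,0.253,0,-0.925],[0,0.024,0.253,0,-0.925],[0,0,0,0,0],[0,0,0,0,0],[0,0,0,0,0]]])

```text
time: 41.78
eef_pos: [0.6358, -0.1093, 0.1669]
tcp_rot: [-0.074, 0.997, 0.0, -0.001]
contact_force: [-0.4, -0.5, -1.4]
opening: 0.175
```

Emit:
step_arm(targets=[[[0,0,0,0,0],[0,0,0,0,0],[0,0,0,0,0],[0,0,0,0,0],[0,0,0,0,0],[0,0,0,0,0],[0,0,0,0,0],[0,0,0,0,0]]])

```text
time: 42.45
eef_pos: [0.6363, -0.109, 0.1681]
tcp_rot: [-0.074, 0.997, -0.0, 0.0]
contact_force: [-0.4, -0.3, -1.6]
opening: 0.173
```

```bash
python3 f.py; python3 - <<'E'
from h import *
shot('wrist','w13.png')
go([.6386,-.1106,.125],98.6,n=3)
E
python3 st.py
```

```text
42.65 [ 0.6363 -0.109   0.1681] [ 0.06 -0.14 -1.73] [ 0.02  0.01 -0.06] open 0.173 toolY 98.55 q1q6 [ -18.7 -117.3]
toolY 98.55 -> d [  2.3  -1.6 -43.1] dyaw 0.05: 3 rows x [-0.017, -0.016, 0.359, -0.004] q1,q6 deg [ -18.7 -117.3]
b 143 [0.6105 0.0678] minmax mid [0.6103 0.0683] ext [0.0575 0.0631]
g 90 [ 0.6227 -0.0213] minmax mid [ 0.6272 -0.0047] ext [0.0559 0.0264]
green c [ 0.6227 -0.0214] ang 7.82 res mm [ 0. -0. -0.  0.]
b [0.6105 0.0678]
g [ 0.6227 -0.0214]
y [ 0.635  -0.1105]
b 1285 [0.6114 0.0651] minmax mid [0.6115 0.0624] ext [0.0622 0.0573]
y 1554 [ 0.6385 -0.1117] minmax mid [ 0.633  -0.1119] ext [0.0517 0.0644]
green c [ 0.6249 -0.0233] ang 8.72 res mm [ 0.1 -0.5 -0.1  0.5]
b [0.6113 0.0657]
g [ 0.6249 -0.0233]
y [ 0.6386 -0.1123]
```

View pics/w13.png

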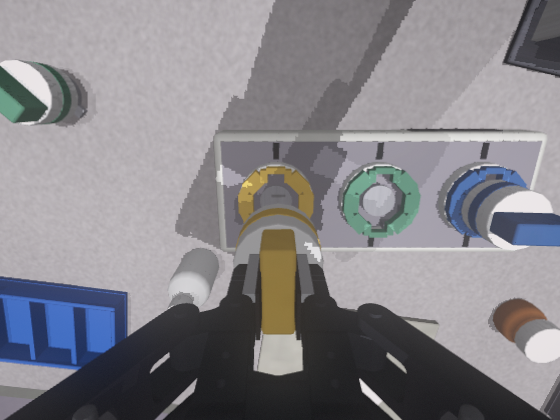

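Emit:
step_arm(targets=[[[0,-0.018,-0.016,0.359,0],[0,-0.018,-0.016,0.359,0],[0,-0.018,-0.016,0.359,0],[0,0,0,0,0],[0,0,0,0,0],[0,0,0,0,0],[0,0,0,0,0],[0,0,0,0,0],[0,0,0,0,0],[0,0,0,0,0]]])

```text
time: 43.63
eef_pos: [0.639, -0.1107, 0.1257]
tcp_rot: [-0.075, 0.997, -0.0, 0.001]
contact_force: [0.1, -0.2, -1.8]
opening: 0.171
```

```bash
python3 f.py; python3 - <<'E'
from h import *
go([.6387,-.1106,.108],98.6,n=3)
E
```

```text
43.8333 [ 0.6387 -0.1106  0.1252] [-0.36  0.36 -1.32] [ 0.03 -0.04  0.01] open 0.173 toolY 98.54 q1q6 [ -18.8 -117.3]
toolY 98.54 -> d [ -0.   -0.  -17.2] dyaw 0.06: 3 rows x [0.0, -0.0, 0.143, -0.004] q1,q6 deg [ -18.8 -117.3]
```

Emit:
step_arm(targets=[[[0,0,0,0.15,0],[0,0,0,0.15,0],[0,0,0,0.14,0],[0,0,0,0,0],[0,0,0,0,0],[0,0,0,0,0],[0,0,0,0,0],[0,0,0,0,0],[0,0,0,0,0],[0,0,0,0,0]]])

```text
time: 44.67
eef_pos: [0.6388, -0.1106, 0.1077]
tcp_rot: [-0.075, 0.997, -0.0, 0.0]
contact_force: [-0.1, -0.8, -2.1]
opening: 0.172
```

```bash
python3 f.py
```

```text
44.8667 [ 0.6387 -0.1106  0.1075] [ 0.17 -0.13 -1.08] [ 0.04  0.05 -0.02] open 0.172 toolY 98.55 q1q6 [ -18.8 -117.3]
```

In the bore. Pushing down (same total as blue: ~15.5 mm).

Emit:
step_arm(targets=[[[0,0,0,0.1,0],[0,0,0,0.1,0],[0,0,0,0.1,0],[0,0,0,0.07,0],[0,0,0,0.02,0],[0,0,0,0,0],[0,0,0,0,0],[0,0,0,0,0],[0,0,0,0,0],[0,0,0,0,0]]])

```text
time: 45.7
eef_pos: [0.6394, -0.1107, 0.0947]
tcp_rot: [-0.075, 0.997, -0.0, 0.0]
contact_force: [-3.9, 1.5, 10.8]
opening: 0.173
```

```bash
python3 f.py
```

```text
45.9 [ 0.6394 -0.1107  0.0947] [-3.91  1.46 10.43] [ 0.22  0.74 -0.01] open 0.171 toolY 98.56 q1q6 [ -18.8 -117.3]
```

Emit:
step_arm(targets=[[[0,0,0,0.02,0.92],[0,0,0,0,0.92],[0,0,0,0,0.92],[0,0,0,0,0.92],[0,0,0,0,0.92],[0,0,0,0,0.92],[0,0,0,0,0.92],[0,0,0,0,0.92],[0,0,0,0,0.92],[0,0,0,0,0.92]]])

```text
time: 46.73
eef_pos: [0.64, -0.1102, 0.0947]
tcp_rot: [0.322, 0.947, 0.0, 0.001]
contact_force: [-3.7, 3.2, 12.0]
opening: 0.175
```

Emit:
step_arm(targets=[[[0,0,0,0,0.92],[0,0,0,0,0.92],[0,0,0,0,0.92],[0,0,0,0,0.92],[0,0,0,0,0.92],[0,0,0,0,0.92],[0,0,0,0,0.92],[0,0,0,0,0.92],[0,0,0,0,0.92],[0,0,0,0,0.92]]])

```text
time: 47.57
eef_pos: [0.6399, -0.1101, 0.0947]
tcp_rot: [0.666, 0.746, 0.001, 0.001]
contact_force: [-5.3, 3.2, 14.0]
opening: 0.17
```

Emit:
step_arm(targets=[[[0,0,0,0,0],[0,0,0,0,0],[0,0,0,0,0],[0,0,0,0,0]]])

```text
time: 47.9
eef_pos: [0.6396, -0.1101, 0.0947]
tcp_rot: [0.665, 0.747, 0.001, 0.0]
contact_force: [-3.9, 3.4, 12.4]
opening: 0.172
```

```bash
python3 f.py
```

```text
48.1 [ 0.6396 -0.1101  0.0947] [-3.9   2.9  13.09] [0.59 0.91 0.1 ] open 0.174 toolY 6.59 q1q6 [-18.7 -25.3]
```

Emit:
step_arm(targets=[[[0.4,0,0,0,0],[0.4,0,0,0,0],[0.4,0,0,0,0],[0.4,0,0,0,0],[0.4,0,0,0,0],[0.4,0,0,-0.3,0],[0.4,0,0,-0.6,0],[0.4,0,0,-0.7,0],[0.4,0,0,-0.8,0],[0.4,0,0,-0.8,0]]])

```text
time: 48.93
eef_pos: [0.6372, -0.1104, 0.2188]
tcp_rot: [0.666, 0.746, -0.001, -0.002]
contact_force: [1.6, 0.2, 0.3]
opening: 0.399
```

Emit:
step_arm(targets=[[[0.6,0,0,0,0],[0.6,0,0,0,0],[0.6,0,0,0,0],[0.6,0,0,0,0]]])

```text
time: 49.27
eef_pos: [0.6373, -0.1102, 0.2165]
tcp_rot: [0.666, 0.746, -0.001, -0.002]
contact_force: [0.4, -0.9, -0.8]
opening: 0.599
```

```bash
cat > lk.py <<'E'
import sys
from cart import *
col=sys.argv[1];p=[float(sys.argv[2]),float(sys.argv[3])]
c=shot('wrist');W=grid(c);im=cv2.cvtColor(c['pixels'],cv2.COLOR_RGB2HSV).astype(int)
k=(im[...,0]>HU[col][0])&(im[...,0]<HU[col][1])&(im[...,1]>90)&(np.hypot(W[...,0]-p[0],W[...,1]-p[1])<.04)&(W[...,2]>.07)
q=W[k];print(len(q),np.percentile(q[:,2],[5,50,95]))
bar(col,p,z=np.median(q[:,2]))
E
python3 lk.py y .639 -.11; python3 - <<'E'
from h import *
shot('wrist','w14.png')
import m
k=(m.Z>.072)&(m.Z<.084)&(np.hypot(m.X-.572,m.Y+.318)<.05)
q=m.W[k];print(len(q));print(cv2.minAreaRect((q[:,:2]*1000).astype(np.float32)))
print(m.hsv[k][:5])
m.comp((m.S>120)&(m.H>5)&(m.H<18)&(m.Z>.03)&(m.Y<-.3),'orange')
go([.572,-.318,.205],-37,n=10)
E
```

```text
1157 [0.07670593 0.11913425 0.12036187]
wrist y 945 c [ 639.9 -111.1] mean [ 0.6402 -0.1101  0.1193] size [15.  42.8] ang -82.7
133
((579.5048828125, -316.7660827636719), (45.170406341552734, 16.869476318359375), 53.37150192260742)
[[ 76  33 130]
 [ 76  71 125]
 [ 76  46  94]
 [ 75  95 126]
 [ 79  80 140]]
orange px [442. 257.] n 25 mean [ 0.4306 -0.4132  0.0602] zmed/max 0.0598 0.0658 rect c [ 432.4 -412.7] size [13.1 28.6] ang 89.9
toolY 6.54 -> d [ -66.  -207.7  -12.3] dyaw -43.54: 10 rows x [-0.556, -0.044, 0.031, 0.871] q1,q6 deg [-18.8 -25.3]
```

View pics/w14.png

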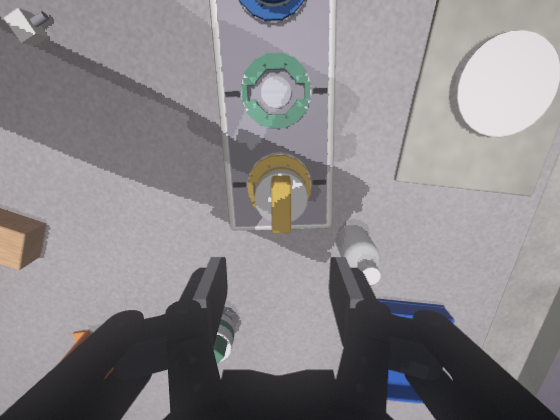

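Emit:
step_arm(targets=[[[0.6,-0.556,-0.03,0.031,0.871],[0.6,-0.556,-0.03,0.031,0.871],[0.6,-0.556,-0.03,0.031,0.871],[0.6,-0.556,-0.03,0.031,0.871],[0.6,-0.556,-0.03,0.031,0.871],[0.6,-0.556,-0.03,0.031,0.871],[0.6,-0.556,-0.03,0.031,0.871],[0.6,-0.556,-0.03,0.031,0.871],[0.6,-0.556,-0.03,0.031,0.871],[0.6,-0.556,-0.03,0.031,0.871]]])

```text
time: 50.3
eef_pos: [0.5775, -0.3204, 0.2057]
tcp_rot: [0.896, 0.444, -0.0, -0.001]
contact_force: [0.1, -0.3, 0.5]
opening: 0.597
```

Emit:
step_arm(targets=[[[0.6,0,0,0,0],[0.6,0,0,0,0],[0.6,0,0,0,0],[0.6,0,0,0,0],[0.6,0,0,0,0],[0.6,0,0,0,0],[0.6,0,0,0,0],[0.6,0,0,0,0]]])

```text
time: 50.97
eef_pos: [0.5785, -0.3191, 0.2067]
tcp_rot: [0.895, 0.447, 0.0, 0.0]
contact_force: [-1.1, -0.2, -0.1]
opening: 0.595
```

```bash
python3 cart.py g .579 -.317; ls -t pics|head -2;  python3 - <<'E'
from h import *
go([.579,-.3165,.056],-36.6,n=7)
E
```

```text
[ 0.5785 -0.3191  0.2067] -36.96
wrist attempt to get argmax of an empty sequence
top attempt to get argmax of an empty sequence
top_g_509.png
wrist_g_509.png
toolY -36.98 -> d [   0.6    2.7 -150.7] dyaw 0.38: 7 rows x [0.009, -0.004, 0.538, -0.011] q1,q6 deg [-37.7  -0.7]
```

View pics/wrist_g_509.png

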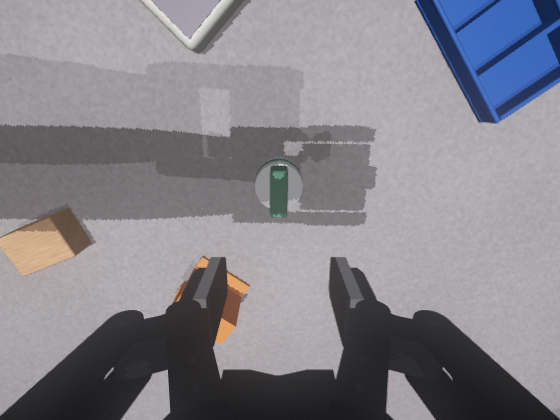

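```bash
sed -i 's/im\[...,1\]>90)&(abs/im[...,1]>(45 if col=="g" else 90))\&(abs/; s/(60,95)/(55,100)/' cart.py; python3 cart.py g .579 -.317
```

```text
[ 0.5784 -0.3192  0.2067] -36.98
wrist g 745 c [ 581.1 -318.8] mean [ 0.5815 -0.3183  0.0783] size [42.8 13.7] ang 53.0
top attempt to get argmax of an empty sequence
```

```bash
 python3 - <<'E'
from h import *
go([.580,-.3178,.056],-36.9,n=7)
E
```

```text
toolY -37.00 -> d [   1.7    1.6 -150.6] dyaw 0.10: 7 rows x [0.008, 0.001, 0.538, -0.003] q1,q6 deg [-37.7  -0.7]
```

Emit:
step_arm(targets=[[[0.45,0.008,0,0.538,0],[0.45,0.008,0,0.538,0],[0.45,0.008,0,0.538,0],[0.45,0.008,0,0.538,0],[0.45,0.008,0,0.538,0],[0.45,0.008,0,0.538,0],[0.45,0.008,0,0.538,0],[0.45,0,0,0,0],[0.45,0,0,0,0],[0.45,0,0,0,0]]])

```text
time: 52.0
eef_pos: [0.58, -0.318, 0.0571]
tcp_rot: [0.895, 0.446, 0.0, 0.0]
contact_force: [-0.2, -0.9, -0.6]
opening: 0.45
```

Emit:
step_arm(targets=[[[0.45,0,0,0,0],[0.45,0,0,0,0],[0.45,0,0,0,0],[0.45,0,0,0,0],[0.45,0,0,0,0],[0.45,0,0,0,0],[0.45,0,0,0,0],[0.45,0,0,0,0]]])

```text
time: 52.67
eef_pos: [0.5795, -0.3176, 0.0559]
tcp_rot: [0.895, 0.446, -0.0, -0.0]
contact_force: [-0.5, 0.3, -0.6]
opening: 0.448
```

```bash
python3 f.py; python3 cart.py g .579 -.317
```

```text
52.8667 [ 0.5795 -0.3177  0.0559] [ 0.66 -0.09  0.7 ] [-0.02 -0.02 -0.02] open 0.451 toolY -37.01 q1q6 [-37.5  -0.5]
[ 0.5795 -0.3177  0.0559] -37.01
wrist g 2903 c [ 581.3 -318.4] mean [ 0.5824 -0.3171  0.0782] size [43.4 15.4] ang 52.4
top attempt to get argmax of an empty sequence
```

Emit:
step_arm(targets=[[[0,0,0,0,0],[0,0,0,0,0],[0,0,0,0,0],[0,0,0,0,0],[0,0,0,0,0],[0,0,0,0,0],[0,0,0,0,0]]], squeeze=60)

```text
time: 53.55
eef_pos: [0.5798, -0.3178, 0.0561]
tcp_rot: [0.895, 0.446, 0.0, 0.0]
contact_force: [1.6, 0.2, -0.2]
opening: 0.172
```

Emit:
step_arm(targets=[[[0,0,0,-0.4,0],[0,0,0,-0.7,0],[0,0,0,-0.7,0],[0,0,0,-0.8,0],[0,0,0,-0.8,0],[0,0,0,-0.2,0],[0,0,0,0,0]]])

```text
time: 54.13
eef_pos: [0.5809, -0.3186, 0.2034]
tcp_rot: [0.895, 0.446, 0.001, 0.003]
contact_force: [0.8, -0.2, -2.5]
opening: 0.175
```

```bash
python3 f.py; python3 - <<'E'
from h import *
go([.6253,-.0216,.20],98.6,n=30)
E
```

```text
54.3333 [ 0.578  -0.3165  0.196 ] [-0.44 -0.29 -2.8 ] [ 0.01  0.02 -0.  ] open 0.168 toolY -37.01 q1q6 [-37.5  -0.5]
toolY -37.01 -> d [ 47.3 294.9   4. ] dyaw 135.61: 30 rows x [0.252, 0.194, -0.003, -0.904] q1,q6 deg [-37.5  -0.5]
```

Emit:
step_arm(targets=[[[0,0.252,0.194,0,-0.904],[0,0.252,0.194,0,-0.904],[0,0.252,0.194,0,-0.904],[0,0.252,0.194,0,-0.904],[0,0.252,0.194,0,-0.904],[0,0.252,0.194,0,-0.904],[0,0.252,0.194,0,-0.904],[0,0.252,0.194,0,-0.904],[0,0.252,0.194,0,-0.904],[0,0.252,0.194,0,-0.904]]])

```text
time: 55.17
eef_pos: [0.6794, -0.2443, 0.196]
tcp_rot: [0.653, 0.757, -0.001, -0.003]
contact_force: [-0.5, -0.4, -1.8]
opening: 0.172
```

Emit:
step_arm(targets=[[[0,0.252,0.194,0,-0.904],[0,0.252,0.194,0,-0.904],[0,0.252,0.194,0,-0.904],[0,0.252,0.194,0,-0.904],[0,0.252,0.194,0,-0.904],[0,0.252,0.194,0,-0.904],[0,0.252,0.194,0,-0.904],[0,0.252,0.194,0,-0.904],[0,0.252,0.194,0,-0.904],[0,0.252,0.194,0,-0.904]]])

```text
time: 56.0
eef_pos: [0.6984, -0.1218, 0.1961]
tcp_rot: [0.312, 0.95, 0.0, -0.003]
contact_force: [0.0, -0.9, -1.7]
opening: 0.173
```

Emit:
step_arm(targets=[[[0,0.252,0.194,0,-0.904],[0,0.252,0.194,0,-0.904],[0,0.252,0.194,0,-0.904],[0,0.252,0.194,0,-0.904],[0,0.252,0.194,0,-0.904],[0,0.252,0.194,0,-0.904],[0,0.252,0.194,0,-0.904],[0,0.252,0.194,0,-0.904],[0,0.252,0.194,0,-0.904],[0,0.252,0.194,0,-0.904]]])

```text
time: 56.83
eef_pos: [0.6247, -0.0219, 0.1966]
tcp_rot: [-0.077, 0.997, 0.001, -0.003]
contact_force: [-0.1, 0.1, -2.1]
opening: 0.175
```

Emit:
step_arm(targets=[[[0,0,0,0,0],[0,0,0,0,0],[0,0,0,0,0],[0,0,0,0,0],[0,0,0,0,0],[0,0,0,0,0],[0,0,0,0,0],[0,0,0,0,0]]])

```text
time: 57.5
eef_pos: [0.6267, -0.0229, 0.2]
tcp_rot: [-0.075, 0.997, -0.0, 0.0]
contact_force: [-0.0, -0.1, -2.7]
opening: 0.173
```

```bash
python3 f.py; python3 - <<'E'
from h import *
shot('wrist','w15.png')
go([.6254,-.0216,.125],98.6,n=4)
E
```

```text
57.7 [ 0.6266 -0.0227  0.2   ] [-0.24  0.21 -1.98] [-0.03 -0.   -0.04] open 0.174 toolY 98.59 q1q6 [ -11.3 -109.9]
toolY 98.59 -> d [ -1.2   1.1 -75. ] dyaw 0.01: 4 rows x [0.006, 0.008, 0.469, -0.0] q1,q6 deg [ -11.3 -109.9]
```

View pics/w15.png

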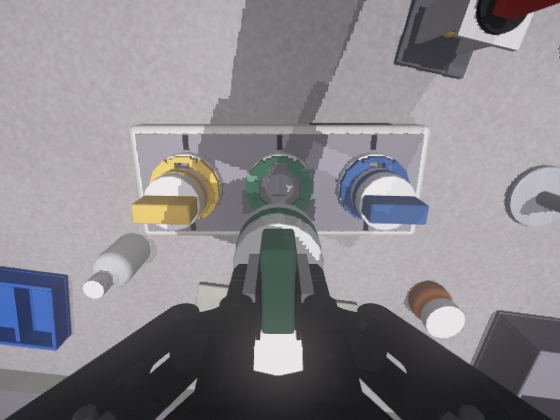

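Emit:
step_arm(targets=[[[0,0.006,0.008,0.469,0],[0,0.006,0.008,0.469,0],[0,0.006,0.008,0.469,0],[0,0.006,0.008,0.469,0],[0,0,0,0,0],[0,0,0,0,0],[0,0,0,0,0],[0,0,0,0,0],[0,0,0,0,0],[0,0,0,0,0]]])

```text
time: 58.58
eef_pos: [0.6262, -0.0218, 0.1264]
tcp_rot: [-0.075, 0.997, -0.0, 0.001]
contact_force: [-0.9, 0.5, -3.0]
opening: 0.175
```

Emit:
step_arm(targets=[[[0,0,0,0,0],[0,0,0,0,0],[0,0,0,0,0],[0,0,0,0,0],[0,0,0,0,0]]])

```text
time: 59.0
eef_pos: [0.6254, -0.0216, 0.1249]
tcp_rot: [-0.075, 0.997, 0.0, -0.0]
contact_force: [0.5, 1.0, -1.4]
opening: 0.17
```

```bash
python3 f.py; python3 - <<'E'
from h import *
go([.6254,-.0216,.108],98.6,n=3)
E
```

```text
59.2 [ 0.6254 -0.0216  0.1249] [ 0.17 -0.18 -1.75] [ 0.03 -0.01 -0.03] open 0.171 toolY 98.59 q1q6 [ -11.3 -109.8]
toolY 98.59 -> d [ -0.   -0.  -16.9] dyaw 0.01: 3 rows x [0.0, -0.0, 0.141, -0.0] q1,q6 deg [ -11.3 -109.8]
```

Emit:
step_arm(targets=[[[0,0,0,0.15,0],[0,0,0,0.15,0],[0,0,0,0.14,0],[0,0,0,0,0],[0,0,0,0,0],[0,0,0,0,0],[0,0,0,0,0],[0,0,0,0,0],[0,0,0,0,0],[0,0,0,0,0]]])

```text
time: 60.03
eef_pos: [0.6256, -0.0216, 0.1076]
tcp_rot: [-0.075, 0.997, -0.0, 0.0]
contact_force: [-0.4, 0.1, -2.4]
opening: 0.171
```

```bash
python3 f.py
```

```text
60.2333 [ 0.6254 -0.0216  0.1074] [ 0.08  0.29 -1.64] [-0.03  0.01 -0.01] open 0.174 toolY 98.59 q1q6 [ -11.3 -109.8]
```

Emit:
step_arm(targets=[[[0,0,0,0.1,0],[0,0,0,0.1,0],[0,0,0,0.1,0],[0,0,0,0.07,0],[0,0,0,0.02,0],[0,0,0,0,0],[0,0,0,0,0],[0,0,0,0,0],[0,0,0,0,0],[0,0,0,0,0]]])

```text
time: 61.07
eef_pos: [0.6263, -0.0216, 0.0946]
tcp_rot: [-0.075, 0.997, -0.0, 0.001]
contact_force: [-4.0, 0.6, 9.7]
opening: 0.173
```

```bash
python3 f.py
```

```text
61.2667 [ 0.6263 -0.0216  0.0946] [-3.71  1.13 10.3 ] [0.1  0.76 0.  ] open 0.175 toolY 98.6 q1q6 [ -11.2 -109.8]
```

Emit:
step_arm(targets=[[[0,0,0,0.02,0.92],[0,0,0,0,0.92],[0,0,0,0,0.92],[0,0,0,0,0.92],[0,0,0,0,0.92],[0,0,0,0,0.92],[0,0,0,0,0.92],[0,0,0,0,0.92],[0,0,0,0,0.92],[0,0,0,0,0.92]]])

```text
time: 62.1
eef_pos: [0.6268, -0.0214, 0.0945]
tcp_rot: [0.322, 0.947, 0.0, 0.001]
contact_force: [-4.1, 1.7, 12.4]
opening: 0.167
```

Emit:
step_arm(targets=[[[0,0,0,0,0.92],[0,0,0,0,0.92],[0,0,0,0,0.92],[0,0,0,0,0.92],[0,0,0,0,0.92],[0,0,0,0,0.92],[0,0,0,0,0.92],[0,0,0,0,0.92],[0,0,0,0,0.92],[0,0,0,0,0.92]]])

```text
time: 62.93
eef_pos: [0.6264, -0.0214, 0.0945]
tcp_rot: [0.666, 0.746, 0.0, 0.0]
contact_force: [-6.1, 2.6, 14.9]
opening: 0.174
```

Emit:
step_arm(targets=[[[0,0,0,0,0],[0,0,0,0,0],[0,0,0,0,0],[0,0,0,0,0]]])

```text
time: 63.27
eef_pos: [0.6262, -0.0214, 0.0945]
tcp_rot: [0.665, 0.747, 0.0, 0.0]
contact_force: [-4.2, 1.8, 13.3]
opening: 0.171
```

```bash
python3 f.py
```

```text
63.4667 [ 0.6262 -0.0214  0.0945] [-5.11  1.65 13.11] [0.23 1.16 0.13] open 0.173 toolY 6.64 q1q6 [-11.2 -17.9]
```

Emit:
step_arm(targets=[[[0.4,0,0,0,0],[0.4,0,0,0,0],[0.4,0,0,0,0],[0.4,0,0,0,0],[0.4,0,0,0,0],[0.4,0,0,-0.3,0],[0.4,0,0,-0.6,0],[0.4,0,0,-0.7,0],[0.4,0,0,-0.8,0],[0.4,0,0,-0.8,0]]])

```text
time: 64.3
eef_pos: [0.624, -0.0214, 0.219]
tcp_rot: [0.665, 0.747, -0.001, -0.002]
contact_force: [-0.1, 0.6, -0.2]
opening: 0.396
```

Emit:
step_arm(targets=[[[0.6,0,0,0,0],[0.6,0,0,0,0],[0.6,0,0,0,0],[0.6,0,0,0,0]]])

```text
time: 64.63
eef_pos: [0.624, -0.0214, 0.2166]
tcp_rot: [0.665, 0.747, -0.001, -0.002]
contact_force: [0.1, -0.9, -1.1]
opening: 0.598
```

```bash
python3 lk.py g .6255 -.0215;python3 lk.py y .639 -.1105; python3 - <<'E'
from h import *
shot('wrist','w16.png');shot('top','t16.png')
import m
m.comp((m.S>120)&(m.H>5)&(m.H<18)&(m.Z>.05)&(m.Y<-.3),'orange')
m.comp((m.Z>.003)&(m.Z<.3)&(m.Y<-.3)&(m.X<.5),'guardall')
m.comp((m.Z>.138)&(m.Z<.16)&(m.X>.5)&(m.X<.7)&(m.Y>.2),'rail')
E
```

```text
1102 [0.07341485 0.11886774 0.12026242]
wrist y 725 c [ 640.5 -110.7] mean [ 0.6402 -0.1098  0.1192] size [14.6 44.4] ang -83.3
guardall px [427. 260.] n 672 mean [ 0.4235 -0.3833  0.0348] zmed/max 0.0559 0.067 rect c [ 426.4 -392.2] size [70.  94.9] ang 10.8
guardall px [450. 250.] n 20 mean [ 0.4513 -0.4526  0.0045] zmed/max 0.004 0.0081 rect c [ 450.7 -451. ] size [16.4 17. ] ang 42.0
guardall px [416. 331.] n 17 mean [ 0.2513 -0.363   0.0044] zmed/max 0.0042 0.0072 rect c [ 250.7 -363. ] size [11.8 19.1] ang 27.1
guardall px [509. 360.] n 17 mean [ 0.1721 -0.6099  0.0043] zmed/max 0.0036 0.0078 rect c [ 170.9 -609.7] size [ 8.9 23. ] ang 83.2
guardall px [531. 414.] n 362 mean [ 0.0418 -0.6469  0.0602] zmed/max 0.06 0.1205 rect c [  38.9 -684.6] size [112.8  44.8] ang 86.6
guardall px [436. 405.] n 16 mean [ 0.0659 -0.4175  0.0042] zmed/max 0.0038 0.007 rect c [  65.  -415.7] size [ 9.2 23.1] ang 9.2
rail px [116. 184.] n 449 mean [0.5789 0.3515 0.1446] zmed/max 0.1447 0.152 rect c [579.3 353.9] size [ 14.9 195.5] ang 15.7Traceback (most recent call last):
  File "lk.py", line 6, in <module>
    q=W[k];print(len(q),np.percentile(q[:,2],[5,50,95]))
                        ~~~~~~~~~~~~~^^^^^^^^^^^^^^^^^^
    return _quantile_unchecked(
        a, q, axis, out, overwrite_input, method, keepdims, weights)
    return _ureduce(a,
                    func=_quantile_ureduce_func,
    ...<5 lines>...
                    overwrite_input=overwrite_input,
                    method=method)
    r = func(a, **kwargs)
    result = _quantile(arr,
                       quantiles=q,
    ...<2 lines>...
                       out=out,
                       weights=wgt)
    slices_having_nans = np.isnan(arr[-1, ...])
                                  ~~~^^^^^^^^^
IndexError: index -1 is out of bounds for axis 0 with size 0
```

View pics/t16.png

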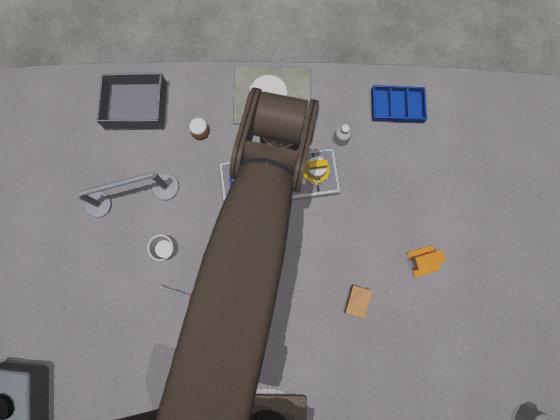

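```bash
python3 - <<'E'
from h import *
import m
k=(abs(m.Z-.06)<.006)&(np.hypot(m.X-.425,m.Y+.385)<.07)
k=cv2.morphologyEx(k.astype(np.uint8),cv2.MORPH_OPEN,np.ones((3,3)))>0
q=m.W[k];print(len(q),q.mean(0),cv2.minAreaRect((q[:,:2]*1000).astype(np.float32)))
# green
c=read_camera('wrist');W=grid(c)
k=(W[...,2]>.108)&(W[...,2]<.13)&(np.hypot(W[...,0]-.6255,W[...,1]+.0215)<.04)
q=W[k];print(len(q),np.percentile(q[:,2],[5,50,95]),cv2.minAreaRect((q[:,:2]*1000).astype(np.float32)))
# rail crest
k=(m.Z>.138)&(m.Z<.16)&(m.X>.5)&(m.X<.7)&(m.Y>.2)
q=m.W[k];print('rail z',np.percentile(q[:,2],[50,80,90,95]));
xy=q[q[:,2]>.140][:,:2];l=cv2.fitLine((xy*1000).astype(np.float32),cv2.DIST_HUBER,0,.01,.01).ravel();print(l,np.degrees(np.arctan2(l[1],l[0])))
t=(xy*1000-l[2:])@l[:2];print(t.min(),t.max(),np.percentile(t,[1,99]))
E
```

```text
342 [ 0.42446524 -0.38446518  0.05999668] ((424.6214599609375, -384.9039306640625), (28.60818099975586, 72.59828186035156), 15.764942169189453)
1047 [0.11738744 0.11919777 0.12037298] ((626.3824462890625, -22.10234260559082), (15.529973030090332, 43.87346649169922), 6.953804016113281)
rail z [0.14454036 0.14682564 0.14769972 0.14841248]
[ 2.6711786e-01 -9.6366388e-01  5.7859711e+02  3.5174246e+02] -74.507164
-99.65943017007083 94.4383513742151 [-95.32797535  91.30800168]
```

View pics/w16.png

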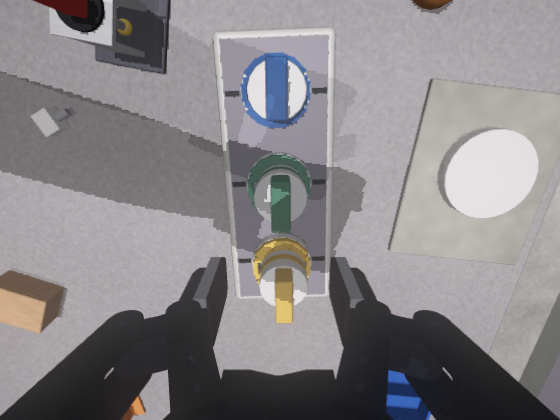

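```bash
python3 - <<'E'
from h import *
go([.4246,-.385,.19],15.7,n=11)
E
```

```text
toolY 6.59 -> d [-200.7 -363.4  -28.5] dyaw 9.11: 11 rows x [-0.727, -0.603, 0.065, -0.166] q1,q6 deg [-11.3 -17.9]
```

Emit:
step_arm(targets=[[[0.6,-0.727,-0.603,0.065,-0.166],[0.6,-0.727,-0.603,0.065,-0.166],[0.6,-0.727,-0.603,0.065,-0.166],[0.6,-0.727,-0.603,0.065,-0.166],[0.6,-0.727,-0.603,0.065,-0.166],[0.6,-0.727,-0.603,0.065,-0.166],[0.6,-0.727,-0.603,0.065,-0.166],[0.6,-0.727,-0.603,0.065,-0.166],[0.6,-0.727,-0.603,0.065,-0.166],[0.6,-0.727,-0.603,0.065,-0.166]]])

```text
time: 65.87
eef_pos: [0.4394, -0.3521, 0.1931]
tcp_rot: [0.609, 0.793, -0.0, 0.0]
contact_force: [0.7, -0.8, -0.2]
opening: 0.602
```

Emit:
step_arm(targets=[[[0.6,-0.727,-0.603,0.065,-0.166],[0.6,0,0,0,0],[0.6,0,0,0,0],[0.6,0,0,0,0],[0.6,0,0,0,0],[0.6,0,0,0,0],[0.6,0,0,0,0],[0.6,0,0,0,0],[0.6,0,0,0,0],[0.6,0,0,0,0]]])

```text
time: 66.7
eef_pos: [0.4249, -0.3846, 0.1904]
tcp_rot: [0.603, 0.797, -0.0, 0.0]
contact_force: [-0.3, -1.0, -0.2]
opening: 0.598
```

```bash
python3 f.py; python3 - <<'E'
from h import *
c=shot('wrist','w17.png');W=grid(c)
k=(abs(W[...,2]-.06)<.004)&(np.hypot(W[...,0]-.425,W[...,1]+.385)<.07)
k=cv2.morphologyEx(k.astype(np.uint8),cv2.MORPH_OPEN,np.ones((5,5)))>0
q=W[k];print(len(q),q.mean(0),cv2.minAreaRect((q[:,:2]*1000).astype(np.float32)))
shot('top','t17.png')
E
```

```text
66.9 [ 0.4246 -0.3849  0.1904] [ 0.35  0.05 -0.06] [-0.02 -0.01  0.04] open 0.596 toolY 15.73 q1q6 [-52.3 -68.1]
2506 [ 0.42422046 -0.38538494  0.06035642] ((424.4338073730469, -386.77325439453125), (29.954181671142578, 70.23467254638672), 16.392608642578125)
```

View pics/w17.png

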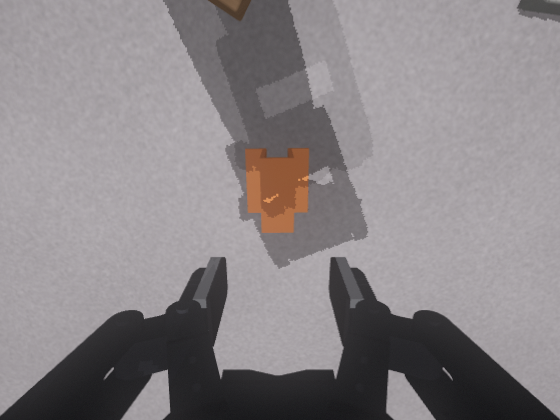

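```bash
python3 - <<'E'
from h import *
go([.4243,-.3858,.033],16.1,n=8)
E
```

```text
toolY 15.72 -> d [  -0.3   -0.8 -157.3] dyaw 0.38: 8 rows x [-0.002, -0.002, 0.492, -0.01] q1,q6 deg [-52.3 -68.1]
```

Emit:
step_arm(targets=[[[0.65,0,0,0.492,-0.01],[0.65,0,0,0.492,-0.01],[0.65,0,0,0.492,-0.01],[0.65,0,0,0.492,-0.01],[0.65,0,0,0.492,-0.01],[0.65,0,0,0.492,-0.01],[0.65,0,0,0.492,-0.01],[0.65,0,0,0.492,-0.01],[0.65,0,0,0,0],[0.65,0,0,0,0]]])

```text
time: 67.83
eef_pos: [0.424, -0.3843, 0.0319]
tcp_rot: [0.601, 0.799, 0.0, -0.001]
contact_force: [0.3, -0.1, 1.2]
opening: 0.654
```

Emit:
step_arm(targets=[[[0.65,0,0,0,0],[0.65,0,0,0,0],[0.65,0,0,0,0],[0.65,0,0,0,0],[0.65,0,0,0,0],[0.65,0,0,0,0],[0.65,0,0,0,0]]])

```text
time: 68.42
eef_pos: [0.4247, -0.385, 0.0331]
tcp_rot: [0.601, 0.799, -0.0, 0.0]
contact_force: [-0.2, -0.9, 0.0]
opening: 0.651
```

Emit:
step_arm(targets=[[[0.1,0,0,0,0],[0.1,0,0,0,0],[0.1,0,0,0,0],[0.1,0,0,0,0],[0.1,0,0,0,0],[0.1,0,0,0,0],[0.1,0,0,0,0]]], squeeze=40)

```text
time: 69.0
eef_pos: [0.4248, -0.3851, 0.033]
tcp_rot: [0.601, 0.799, -0.0, 0.0]
contact_force: [0.4, 0.3, 1.5]
opening: 0.34
```

```bash
python3 f.py; python3 - <<'E'
from h import *
c=shot('wrist','w18.png');W=grid(c)
k=(abs(W[...,2]-.06)<.004)&(np.hypot(W[...,0]-.425,W[...,1]+.385)<.045)
q=W[k];print(len(q),q.mean(0),cv2.minAreaRect((q[:,:2]*1000).astype(np.float32)))
E
```

```text
69.2 [ 0.4247 -0.3851  0.033 ] [ 0.27 -0.47  0.8 ] [-0.08 -0.03  0.01] open 0.342 toolY 16.13 q1q6 [-52.3 -68.5]
10678 [ 0.42437455 -0.38265397  0.06032179] ((425.6331481933594, -386.47662353515625), (56.62910079956055, 71.10421752929688), 16.14986228942871)
```

View pics/w18.png

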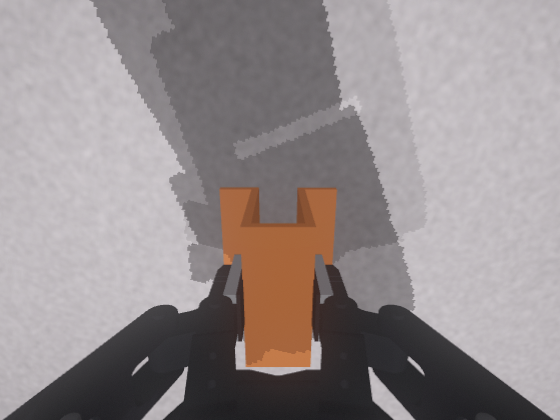

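Emit:
step_arm(targets=[[[0.1,0,0,-0.4,0],[0.1,0,0,-0.8,0],[0.1,0,0,-0.8,0],[0.1,0,0,-0.8,0],[0.1,0,0,-0.8,0],[0.1,0,0,-0.8,0],[0.1,0,0,-0.5,0],[0.1,0,0,0,0],[0.1,0,0,0,0]]])

```text
time: 70.0
eef_pos: [0.4247, -0.3851, 0.2296]
tcp_rot: [0.601, 0.799, -0.0, 0.001]
contact_force: [-0.5, -0.3, -1.7]
opening: 0.344
```

```bash
python3 f.py; python3 - <<'E'
from h import *
go([.575,.345,.235],15.5,n=23)
E
```

```text
70.2 [ 0.4237 -0.3838  0.226 ] [ 0.12  0.1  -1.09] [ 0.   -0.02 -0.04] open 0.342 toolY 16.12 q1q6 [-52.3 -68.5]
toolY 16.12 -> d [151.3 728.8   9. ] dyaw -0.62: 23 rows x [0.717, 0.374, -0.007, 0.005] q1,q6 deg [-52.3 -68.5]
```

Emit:
step_arm(targets=[[[0.1,0.717,0.374,-0.01,0],[0.1,0.717,0.374,-0.01,0],[0.1,0.717,0.374,-0.01,0],[0.1,0.717,0.374,-0.01,0],[0.1,0.717,0.374,-0.01,0],[0.1,0.717,0.374,-0.01,0],[0.1,0.717,0.374,-0.01,0],[0.1,0.717,0.374,-0.01,0],[0.1,0.717,0.374,-0.01,0],[0.1,0.717,0.374,-0.01,0]]])

```text
time: 71.03
eef_pos: [0.4879, -0.066, 0.2311]
tcp_rot: [0.601, 0.799, -0.0, -0.002]
contact_force: [-0.8, 0.1, -1.3]
opening: 0.344
```

Emit:
step_arm(targets=[[[0.1,0.717,0.374,-0.01,0],[0.1,0.717,0.374,-0.01,0],[0.1,0.717,0.374,-0.01,0],[0.1,0.717,0.374,-0.01,0],[0.1,0.717,0.374,-0.01,0],[0.1,0.717,0.374,-0.01,0],[0.1,0.717,0.374,-0.01,0],[0.1,0.717,0.374,-0.01,0],[0.1,0.717,0.374,-0.01,0],[0.1,0.717,0.374,-0.01,0]]])

```text
time: 71.87
eef_pos: [0.552, 0.2506, 0.2346]
tcp_rot: [0.601, 0.799, -0.001, -0.001]
contact_force: [0.8, -0.5, 0.0]
opening: 0.344
```

Emit:
step_arm(targets=[[[0.1,0.717,0.374,0,0],[0.1,0.717,0.374,0,0],[0.1,0.717,0.374,0,0],[0.1,0,0,0,0],[0.1,0,0,0,0],[0.1,0,0,0,0],[0.1,0,0,0,0],[0.1,0,0,0,0],[0.1,0,0,0,0],[0.1,0,0,0,0]]])

```text
time: 72.7
eef_pos: [0.5721, 0.3435, 0.2371]
tcp_rot: [0.601, 0.799, 0.0, 0.0]
contact_force: [-0.2, 0.4, -0.4]
opening: 0.348
```

```bash
python3 f.py; python3 - <<'E'
from h import *
shot('scene','s19.png')
c=shot('wrist','w19.png');W=grid(c)
k=(W[...,2]>.138)&(W[...,2]<.155)&(np.hypot(W[...,0]-.578,W[...,1]-.352)<.12)
q=W[k];print(len(q),np.percentile(q[:,2],[50,90,95,99]))
xy=q[:,:2];l=cv2.fitLine((xy*1000).astype(np.float32),cv2.DIST_HUBER,0,.01,.01).ravel();print(l,np.degrees(np.arctan2(l[1],l[0])))
t=(xy*1000-l[2:])@l[:2];print(np.percentile(t,[0,1,99,100]))
print('x at centre y=353.5: ',l[2]+(353.5-l[3])/l[1]*l[0])
E
```

```text
72.9 [0.572  0.3441 0.2371] [ 0.49 -0.05 -1.13] [-0.04 -0.03 -0.01] open 0.348 toolY 16.1 q1q6 [22.3  6.2]
2562 [0.14532679 0.1466581  0.1469756  0.14745299]
[ 2.6592922e-01 -9.6399254e-01  5.6744891e+02  3.9479779e+02] -74.57782
[-53.1351153  -51.85098742  60.86320753  62.85460925]
x at centre y=353.5:  578.84143
```

View pics/w19.png

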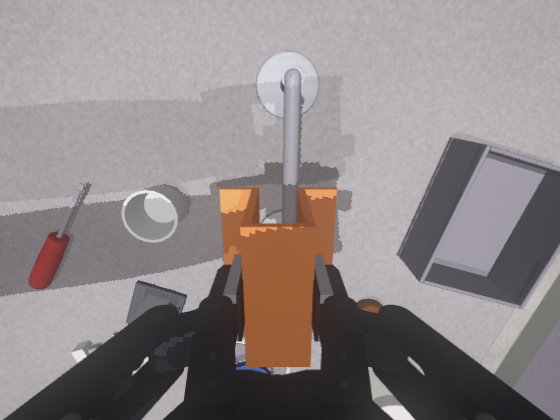

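View pics/s19.png

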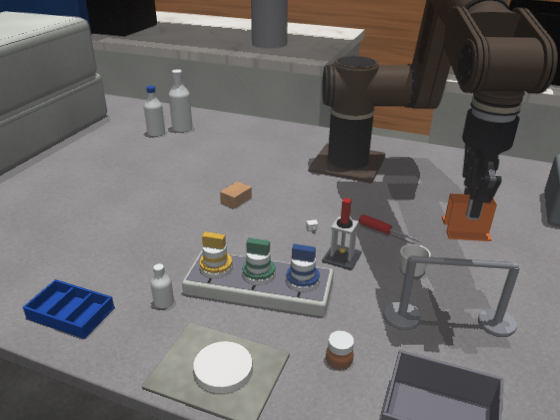

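```bash
python3 - <<'E'
from h import *
go([.5787,.3525,.225],15.45,n=3)
E
```

```text
toolY 16.12 -> d [  6.7   8.3 -12. ] dyaw -0.67: 3 rows x [0.051, 0.073, 0.1, 0.045] q1,q6 deg [22.3  6.2]
```

Emit:
step_arm(targets=[[[0.1,0.051,0.073,0.1,0.045],[0.1,0.051,0.073,0.1,0.045],[0.1,0.051,0.073,0.1,0.045],[0.1,0,0,0,0],[0.1,0,0,0,0],[0.1,0,0,0,0],[0.1,0,0,0,0],[0.1,0,0,0,0],[0.1,0,0,0,0],[0.1,0,0,0,0]]])

```text
time: 73.83
eef_pos: [0.5788, 0.3526, 0.2251]
tcp_rot: [0.606, 0.796, 0.0, 0.0]
contact_force: [0.8, 0.1, -1.0]
opening: 0.34
```

```bash
python3 f.py; python3 - <<'E'
from h import *
c=shot('wrist','w20.png');W=grid(c)
k=(W[...,2]>.138)&(W[...,2]<.155)&(np.hypot(W[...,0]-.578,W[...,1]-.352)<.12)
q=W[k];s,R,ty=tool()
T=(q-s['eef_pos'])@R
l=cv2.fitLine((T[:,:2]*1000).astype(np.float32),cv2.DIST_HUBER,0,.01,.01).ravel();print('rail in tool',l,'y at x=0',l[3]-l[2]/l[0]*l[1])
go([.5787,.3525,.190],15.45,n=3)
E
```

```text
74.0333 [0.5787 0.3526 0.2249] [-0.25  0.4  -0.91] [-0.   -0.04  0.05] open 0.346 toolY 15.45 q1q6 [22.8  7.3]
rail in tool [ 1.0000000e+00 -1.0652889e-04  4.8849510e+01  5.6997567e-01] y at x=0 0.5751796
toolY 15.45 -> d [ -0.   -0.1 -34.9] dyaw 0.00: 3 rows x [-0.001, -0.0, 0.291, -0.0] q1,q6 deg [22.8  7.3]
```

View pics/w20.png

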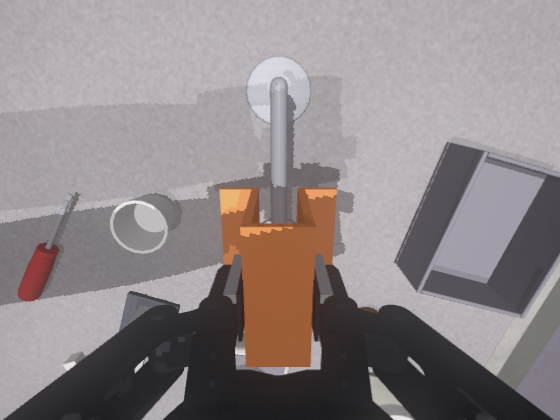

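Emit:
step_arm(targets=[[[0.1,0,0,0.3,0],[0.1,0,0,0.4,0],[0.1,0,0,0.4,0],[0.1,0,0,0.4,0],[0.1,0,0,0.4,0],[0.1,0,0,0.3,0],[0.1,0,0,0,0],[0.1,0,0,0,0],[0.1,0,0,0,0],[0.1,0,0,0,0]]])

```text
time: 74.92
eef_pos: [0.5796, 0.353, 0.1385]
tcp_rot: [0.606, 0.796, 0.001, 0.001]
contact_force: [0.2, -1.0, -1.1]
opening: 0.346
```

```bash
python3 f.py
```

```text
75.1167 [0.5792 0.3528 0.138 ] [ 0.2  -0.42 -0.31] [-0.05  0.01 -0.  ] open 0.343 toolY 15.45 q1q6 [22.8  7.3]
```

Emit:
step_arm(targets=[[[0.1,0,0,0.2,0],[0.1,0,0,0.1,0],[0.1,0,0,0,0],[0.1,0,0,0,0],[0.1,0,0,0,0],[0.1,0,0,0,0],[0.1,0,0,0,0],[0.1,0,0,0,0]]])

```text
time: 75.78
eef_pos: [0.5788, 0.3526, 0.125]
tcp_rot: [0.606, 0.796, 0.0, 0.0]
contact_force: [0.6, -0.5, -0.9]
opening: 0.346
```

```bash
python3 f.py
```

```text
75.9833 [0.5787 0.3526 0.125 ] [-0.1  -0.37 -1.03] [-0.02  0.01  0.01] open 0.346 toolY 15.45 q1q6 [22.8  7.3]
```

Emit:
step_arm(targets=[[[0.1,0,0,0.04,0],[0.1,0,0,0.02,0],[0.1,0,0,0,0],[0.1,0,0,0,0],[0.1,0,0,0,0],[0.1,0,0,0,0]]])

```text
time: 76.48
eef_pos: [0.5788, 0.3527, 0.123]
tcp_rot: [0.606, 0.796, 0.0, 0.0]
contact_force: [-1.5, -0.3, 3.3]
opening: 0.343
```

```bash
python3 f.py
```

```text
76.6833 [0.5789 0.3527 0.123 ] [-1.41 -0.32  3.22] [-0.11  0.17 -0.01] open 0.343 toolY 15.45 q1q6 [22.8  7.3]
```

Emit:
step_arm(targets=[[[0.38,0,0,0,0],[0.42,0,0,0,0],[0.46,0,0,0,0],[0.5,0,0,0,0],[0.55,0,0,0,0],[0.6,0,0,0,0],[0.6,0,0,0,0],[0.6,0,0,0,0]]])

```text
time: 77.35
eef_pos: [0.5787, 0.3526, 0.1225]
tcp_rot: [0.606, 0.796, 0.0, 0.0]
contact_force: [-0.4, -0.6, -0.1]
opening: 0.604
```

Emit:
step_arm(targets=[[[0.6,0,0,-0.1,0],[0.6,0,0,-0.4,0],[0.6,0,0,-0.6,0],[0.6,0,0,-0.6,0],[0.6,0,0,-0.6,0],[0.6,0,0,-0.6,0],[0.6,0,0,0,0],[0.6,0,0,0,0],[0.6,0,0,0,0]]])

```text
time: 78.1
eef_pos: [0.5783, 0.3524, 0.2377]
tcp_rot: [0.606, 0.796, -0.0, -0.0]
contact_force: [-0.1, -0.6, -0.6]
opening: 0.598
```

```bash
python3 f.py; python3 - <<'E'
from h import *
shot('scene','s21.png')
c=shot('wrist','w21.png');W=grid(c);im=cv2.cvtColor(c['pixels'],cv2.COLOR_RGB2HSV).astype(int)
k=(im[...,0]<18)&(im[...,1]>120)&(W[...,2]>.14)&(W[...,2]<.16)
q=W[k];print(len(q),q.mean(0),np.percentile(q[:,2],[5,50,95]),cv2.minAreaRect((q[:,:2]*1000).astype(np.float32)))
go([.50,.20,.30],85,n=12)
E
```

```text
78.3 [0.5779 0.3522 0.2363] [-0.22  0.41 -0.42] [-0.05 -0.   -0.02] open 0.601 toolY 15.45 q1q6 [22.8  7.3]
3385 [0.57888375 0.35352425 0.1502937 ] [0.14918667 0.15035581 0.15138423] ((579.46435546875, 351.1597595214844), (30.037160873413086, 70.17735290527344), 15.388680458068848)
toolY 15.45 -> d [ -78.3 -152.4   63. ] dyaw 69.55: 12 rows x [-0.101, -0.366, -0.131, -1.159] q1,q6 deg [22.8  7.3]
```

View pics/s21.png

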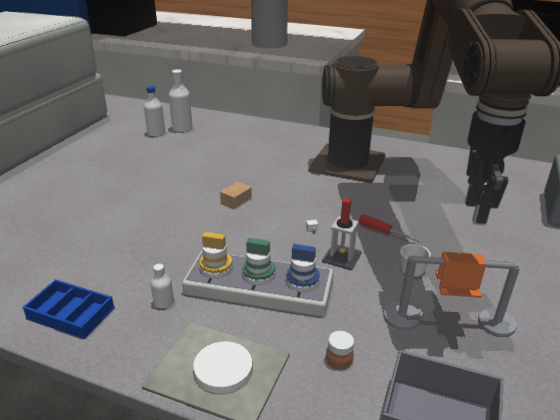

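View pics/w21.png

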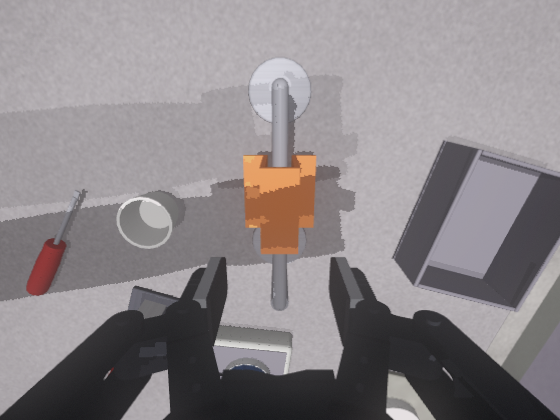

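```bash
python3 - <<'E'
from h import *
import m
shot('top','t22.png')
W=m.W
for nm,p in [('b',(.6122,.0672)),('g',(.6257,-.0218)),('y',(.639,-.1106))]:
    k=(m.Z>.108)&(m.Z<.14)&(np.hypot(m.X-p[0],m.Y-p[1])<.04);q=W[k]
    print(nm,len(q),np.percentile(q[:,2],[10,50,90]) if len(q) else '',cv2.minAreaRect((q[:,:2]*1000).astype(np.float32)) if len(q) else '')
k=(m.Z>.144)&(m.Z<.16)&(np.hypot(m.X-.463,m.Y-.109)<.03);print('dauber',W[k].mean(0),k.sum())
E
```

```text
b 146 [0.114268   0.11853247 0.12177986] ((611.7887573242188, 67.47720336914062), (16.647613525390625, 44.161949157714844), 7.737972259521484)
g 142 [0.11577207 0.11882513 0.12172174] ((625.184326171875, -21.208402633666992), (15.975192070007324, 43.66506576538086), 7.567501068115234)
y 142 [0.11400664 0.11851672 0.1213472 ] ((639.1511840820312, -109.51266479492188), (17.56399917602539, 42.042808532714844), 8.40485954284668)
dauber [0.46360712 0.10824725 0.14996556] 54
```

View pics/t22.png

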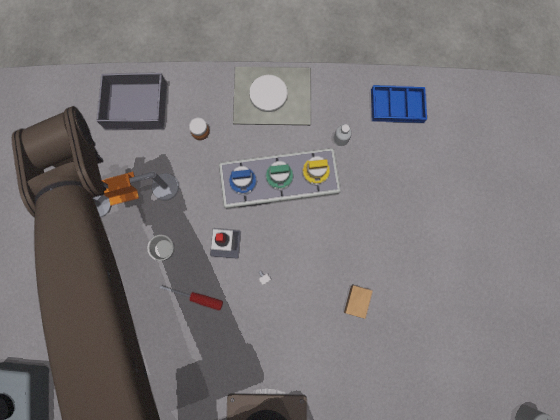

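```bash
python3 -c "
from plant import sign_off
print(sign_off())"
```

```text
the job is handed in; nothing more can be done
None
```

I finished every part of the task and handed it in at about 78 s; the hand-in gives no verdict.

- **Dauber:** I dipped the tip about 34 mm below the pot rim, by the arm's position. I then pressed it onto the spring plate in the blue, green and yellow sockets in that order, with about 3–4 N each time. It is back in its stand, upright, with its top at 150 mm.
- **Cartridges:** All three were on the bench. Each was pushed down until its shoulder met the rim and turned 92° clockwise. After release each top read about 119 mm, where a locked cartridge should be (unlocked would be 124 mm). The bars stand about 91° from the slots.
- **Knocked cartridge:** The yellow cartridge moved about 25 mm during the run, probably the announced knock. I measured it again before gripping it.
- **Splash guard:** It hangs astride the rail, level, with its top at 150 mm and within about 3 mm of mid-rail. I released it and the gripper is about 9 cm above it, touching nothing.
- **Other things:** The other bench items look unmoved in the last top picture; I judged this by eye rather than measuring.

No check failed. The wrist and top cameras disagreed by 1–2 mm, and I allowed for that.

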